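# Find the stop button with the weak spring

## Robot

A 6-joint arm with a two-finger parallel gripper is mounted at the origin on the work surface. World frame = base frame: x ahead of the robot, y to its left, z up, the work surface at z = 0. Lengths are in m, angles in rad, forces in N, time in s.
With the tool pointing down it reaches from about 0.4 to 0.825 m from the base axis. Payload 7 kg.
Tool frame: the origin (TCP) lies midway between the tips of the shut fingers; the grasp point (between the pads) lies 19 mm behind it; z points along the fingers, y is the direction in which the jaws open and shut (so a half turn about z gives the same grasp; the last joint's range is limited). The gripper opens to 88 mm and grips with 3 to 60 N. Pads are 19 mm wide; open, the fingers measure 130 mm over their backs; the gripper's body (78 mm by 193 mm) begins 47 mm behind the grasp point.
Start: joints at [1.413, 0.359, 0.012, 0, -1.224, -0.288], TCP at [0.291, 0.609, 0.192] pointing down, gripper open.
Joint ranges: [-3.07, 3.07], [-1.43, 2.12], [-1.02, 1.25], [-3.03, 1.67], [-3.05, -0], [-3.03, 3.03]. Speed limits (rad/s): [2.39, 2.39, 3.01, 3.14, 3.14, 3.14].

## Interface

Orientations are given as [roll, pitch, yaw] about the fixed x, y, z axes, in that order (R = Rz(yaw) Ry(pitch) Rx(roll)).
In Python, from station import get_state, grab_frame, camera_info, job_done gives the robot as it stands. The module is installed in compiled form; this text tells all that it offers.
- The arm moves only by the shell command python3 -m inch 'ROWS' [FORCE]. ROWS is JSON, a list that holds one entry, the list of rows, each a list of 7 numbers: the shift along the tool's x, y, z normalised to -1 to 1, where 1 is 50 cm, then the turn, a rotation vector about the tool's x, y, z normalised to -1 to 1, where 1 is 180 degrees, then the closure, from 0 (fully open) to 1 (shut). A call has 1 to 20 rows; each row shifts and turns the commanded pose from where the row before left it, along the tool's axes as they then stand; what a row does not reach is not made up. A row lasts 1/10 s, in which the tool goes at most 50 mm and 8.59 degrees, less where a joint would pass 70% of its speed; a pose out of reach is approached as far as the arm can. A call with a number of a shift or a turn outside -1 to 1 is refused whole. A call with a gripper value outside its range is refused whole. The fingers move at their own pace and stop on an object; FORCE is the grip in N (left out, the last holds). Time passes only in rows, so rows that do not move let the fingers close. It gives the time, the measured TCP pose, the force and the opening at its end, in the units of the state.
- get_state(): the state, without advancing time (a new reading comes with each control period).
- grab_frame(name): name is "side" or "top"; returns the picture (400x640x3 uint8, blue, green, red); there is no depth.
- camera_info(name): a dict with "vertical_fov" (degrees; the focal length in pixels is half the picture's height over the tangent of half this angle, whatever the lens; pixels are square), "cx", "cy" (the principal point, pixels), "k1" (the pictures are not rectified: a ray, as slopes to the right and down, at radius r is drawn at 1 + k1 r^2 times it, then the intrinsics apply), "R" (3x3) and "t" (3): a world point X has camera coordinates R X + t. Camera axes: x right, y down, z forward; pixel columns grow to the right and rows downward; lengths in m; the calibration is good to about 2 mm. A picture is of the moment at which its call begins. camera_info takes no time and is no camera call.
- job_done(): hands the job in, once; it reports no verdict.
The state is a dict: "t": time; "q": joint angles; "qd": joint speeds; "joint_efforts": joint torques, N m; "eef_pos": TCP position; "ee_rot": TCP orientation; "force": force on the tool from outside, world axes, zero at the start; "moment": the same for the moment, N m; "width": finger opening in m.
Only numpy, scipy, OpenCV 4.12 (cv2) and the standard library are available. Lean on these libraries where they do the work, as an engineer would, in place of code of your own. Each camera call takes 0.05 s, during which the arm holds its last target.

## Task

Check the three spare emergency-stop boxes in the aluminium rack: push each red button straight down by feel until it snaps in and stays in, never with more than 20 N, and note how hard you had to push before it gave way. Two need a firm push; one gives way at about half of that: lift that weak box out, set it down gently, upright, on the floor of the red reject tray and let go. The two sound boxes stay standing in their pockets, pushed in as well, and nothing else on the bench is disturbed.

Things in the scene. Friction and masses are not known exactly. Their poses are not given: they have to be found in the camera images.
- box_a: loose yellow housing 60 x 60 mm, 46 tall, about 0.26 kg in all; grip any opposite sides. Origin: centre of its underside, z up. Centred on top, a red mushroom button, 38 mm across, flat top 26 across. The head is clamped at another height in every box: the unpressed top stands 64 to 73 mm above the origin and no reading tells it: feel for it. The three boxes look alike.
- button_a (a joint): latch travel of box_a's button, m: 0 out, 0.006 snapped in. The cap gives on its spring, the push rising evenly from 15 per cent of its peak at first touch to the peak 3 mm down; there it trips, runs in by itself to 6 mm and stays: the push drops to nothing. Solid just beyond. Peak about 12 N in the two sound boxes, 6 N in the weak one; which is weak is unknown.
- box_b: loose yellow housing 60 x 60 mm, 46 tall, about 0.26 kg in all; grip any opposite sides. Origin: centre of its underside, z up. Centred on top, a red mushroom button, 38 mm across, flat top 26 across. The head is clamped at another height in every box: the unpressed top stands 64 to 73 mm above the origin and no reading tells it: feel for it. The three boxes look alike.
- button_b (a joint): latch travel of box_b's button, m: 0 out, 0.006 snapped in. The cap gives on its spring, the push rising evenly from 15 per cent of its peak at first touch to the peak 3 mm down; there it trips, runs in by itself to 6 mm and stays: the push drops to nothing. Solid just beyond. Peak about 12 N in the two sound boxes, 6 N in the weak one; which is weak is unknown.
- box_c: loose yellow housing 60 x 60 mm, 46 tall, about 0.26 kg in all; grip any opposite sides. Origin: centre of its underside, z up. Centred on top, a red mushroom button, 38 mm across, flat top 26 across. The head is clamped at another height in every box: the unpressed top stands 64 to 73 mm above the origin and no reading tells it: feel for it. The three boxes look alike.
- button_c (a joint): latch travel of box_c's button, m: 0 out, 0.006 snapped in. The cap gives on its spring, the push rising evenly from 15 per cent of its peak at first touch to the peak 3 mm down; there it trips, runs in by itself to 6 mm and stays: the push drops to nothing. Solid just beyond. Peak about 12 N in the two sound boxes, 6 N in the weak one; which is weak is unknown.
- trip_a (a point): unseen inside box_a: the trip point of its latch, 20 mm above the box's origin. In the weak latch it lies 0.04 mm lower than in a sound one, far too little to be seen or read: judge by the push.
- trip_b (a point): unseen inside box_b: the trip point of its latch, 20 mm above the box's origin. In the weak latch it lies 0.04 mm lower than in a sound one, far too little to be seen or read: judge by the push.
- trip_c (a point): unseen inside box_c: the trip point of its latch, 20 mm above the box's origin. In the weak latch it lies 0.04 mm lower than in a sound one, far too little to be seen or read: judge by the push.
- rack: aluminium checking rack, fixed: plate 100 x 310 x 6 mm (x, y, z), origin under its centre, z up. Three pockets along its y, centres at y = -100, 0, +100 mm, each 64 mm square inside, walls 6 mm thick rising 8 mm above the plate. One box stands loosely in each pocket, its underside 6 mm above the rack's origin; which box is in which pocket varies.
- reject_tray: red open reject tray, fixed, 180 x 160 x 36 mm (x, y, z) outside, walls and floor 4 mm thick, open on top; origin under its centre, z up.
- screwdriver: loose screwdriver lying on the bench, origin under its middle. A bystander: leave it where it is.
- grease_jar: small closed jar, 60 mm wide, 62 mm tall, origin under its centre. A bystander: leave it where it is.
- label_ring: loose flat yellow ring, 60 mm across, 5 mm thick, origin under its centre. A bystander: leave it where it is.
- contact_block: loose black and green contact block, 30 x 44 x 25 mm, origin under its centre. A bystander: leave it where it is.
- green_head: loose green mushroom push-button head without a box, 40 mm across, 39 mm tall, origin under its centre. A bystander: leave it where it is.
- steel_hub: loose turned steel hub, flange 64 mm across, 34 mm tall, origin under its centre. A bystander: leave it where it is.
Not all that is in view belongs to the job. Leave any green or orange look-alike of the box_a alone.

How it is judged:
At the end, for the whole second after the job is handed in: All three buttons are latched in (over 5 mm). The weak box stands upright (within 0.1 rad), flat and at rest on the reject tray's floor, inside its walls. The two sound boxes stand upright and at rest in the pockets where they began (moved less than 12 mm) (value of joint each of button_a, button_b, button_c above 0.005 m and (((value of joint button_a above 0.005 m and z of trip_a in the frame of box_a below 0.01998 m) and x of box_a in the frame of reject_tray between -0.075 and 0.075 m and y of box_a in the frame of reject_tray between -0.065 and 0.065 m and z of box_a in the frame of reject_tray below 0.009 m and angle between box_a's own z axis and vertical below 0.1 rad and linear speed of each of box_a, box_b, box_c below 0.02 m/s and distance of each of box_b, box_c from where it was at the start of the episode below 0.012 m and angle between each of box_b, box_c's own z axis and vertical below 0.08 rad) or ((value of joint button_b above 0.005 m and z of trip_b in the frame of box_b below 0.01998 m) and x of box_b in the frame of reject_tray between -0.075 and 0.075 m and y of box_b in the frame of reject_tray between -0.065 and 0.065 m and z of box_b in the frame of reject_tray below 0.009 m and angle between box_b's own z axis and vertical below 0.1 rad and linear speed of each of box_b, box_a, box_c below 0.02 m/s and distance of each of box_a, box_c from where it was at the start of the episode below 0.012 m and angle between each of box_a, box_c's own z axis and vertical below 0.08 rad) or ((value of joint button_c above 0.005 m and z of trip_c in the frame of box_c below 0.01998 m) and x of box_c in the frame of reject_tray between -0.075 and 0.075 m and y of box_c in the frame of reject_tray between -0.065 and 0.065 m and z of box_c in the frame of reject_tray below 0.009 m and angle between box_c's own z axis and vertical below 0.1 rad and linear speed of each of box_c, box_a, box_b below 0.02 m/s and distance of each of box_a, box_b from where it was at the start of the episode below 0.012 m and angle between each of box_a, box_b's own z axis and vertical below 0.08 rad))); the robot touches nothing.
It fails at once if a button is pushed with more than 20 N (contact force between the fingers and cap_a_c0 above 20 N or contact force between the fingers and cap_b_c0 above 20 N or contact force between the fingers and cap_c_c0 above 20 N).
It fails at once if a sound box, or one whose button is not yet snapped in, is taken out of its pocket (moved over 20 mm) ((distance of box_a from where it was at the start of the episode above 0.02 m and not (value of joint button_a above 0.005 m and z of trip_a in the frame of box_a below 0.01998 m)) or (distance of box_b from where it was at the start of the episode above 0.02 m and not (value of joint button_b above 0.005 m and z of trip_b in the frame of box_b below 0.01998 m)) or (distance of box_c from where it was at the start of the episode above 0.02 m and not (value of joint button_c above 0.005 m and z of trip_c in the frame of box_c below 0.01998 m))).
It fails at once if a box is dropped or slammed into the reject tray (faster than 0.4 m/s as it reaches the floor) ((x of box_a in the frame of reject_tray between -0.09 and 0.09 m and y of box_a in the frame of reject_tray between -0.08 and 0.08 m and z of box_a in the frame of reject_tray below 0.015 m and linear speed of box_a above 0.4 m/s) or (x of box_b in the frame of reject_tray between -0.09 and 0.09 m and y of box_b in the frame of reject_tray between -0.08 and 0.08 m and z of box_b in the frame of reject_tray below 0.015 m and linear speed of box_b above 0.4 m/s) or (x of box_c in the frame of reject_tray between -0.09 and 0.09 m and y of box_c in the frame of reject_tray between -0.08 and 0.08 m and z of box_c in the frame of reject_tray below 0.015 m and linear speed of box_c above 0.4 m/s)).
It fails at once if another thing on the bench is pushed away (moved over 20 mm) (distance of any of screwdriver, grease_jar, label_ring, contact_block, green_head, steel_hub from where it was at the start of the episode above 0.02 m).
It also fails if it takes over 67 s, if anything falls off the work surface, if the arm or the gripper's body presses on something with over 40 N, if the wrist force passes 120 N, or if a joint passes its speed limit or range.

## Working session

There is one attempt and no reset: what is moved stays moved. The work goes in short steps, Python scripts to look and compute and a shell command to move; the robot and the scene stay as the last step left them, time stands still between calls to the robot, and variables do not carry over. Pictures are saved under pics/ and viewed, and the job is handed in when it is done.

```bash
ls; mkdir -p pics; python3 - <<'E'
from station import *
import cv2
s=get_state()
for k,v in s.items(): print(k,v)
for n in("side","top"):
    cv2.imwrite(f"pics/{n}0.png",grab_frame(n)); print(n,camera_info(n))
E
```

```text
pics
t 0.0
q [ 1.41308334e+00  3.59383241e-01  1.10515555e-02 -3.64288480e-04
 -1.22407896e+00 -2.88110073e-01]
qd [ 0.00031633  0.00139821 -0.00121931  0.00050617  0.00052612 -0.00085886]
joint_efforts [ 1.12059966e-03 -5.82713699e+01  2.93068725e+01  6.99735671e+00
  7.16081529e-03 -1.50202518e-04]
eef_pos [0.29084282 0.6085219  0.19141935]
ee_rot [ 3.13994756e+00 -1.30403323e-04 -4.45947020e-01]
force [-0.18620227 -0.71322891 -0.1182156 ]
moment [-0.00361194 -0.0006415  -0.00586805]
width 0.08750719589780813
side {'vertical_fov': 56.25555936947331, 'cx': 313.40855594215293, 'cy': 196.07425387591312, 'k1': -0.019281329846065034, 'R': array([[-0.82164752, -0.56992349,  0.00908607],
       [-0.39977725,  0.56484214, -0.72189439],
       [ 0.40629237, -0.59677514, -0.6919436 ]]), 't': array([0.44950521, 0.27359937, 0.75025331])}
top {'vertical_fov': 46.55814052611139, 'cx': 321.9261923834058, 'cy': 200.06929496502343, 'k1': 0.004650224873274967, 'R': array([[ 0.0043764 , -0.9999181 , -0.01202672],
       [-0.99370821, -0.0030026 , -0.1119597 ],
       [ 0.11191442,  0.01244103, -0.99363997]]), 't': array([0.00751252, 0.5588852 , 0.99442827])}
```

View pics/side0.png

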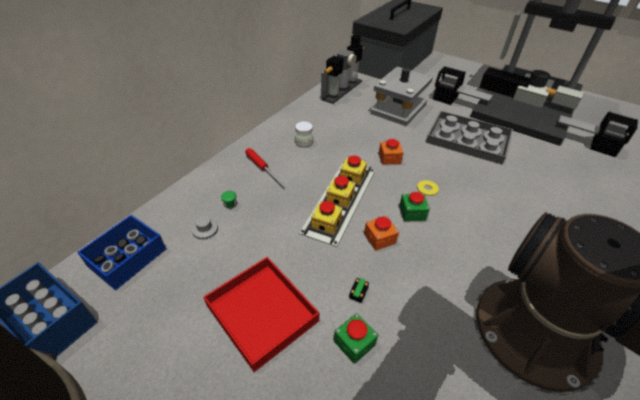

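View pics/top0.png

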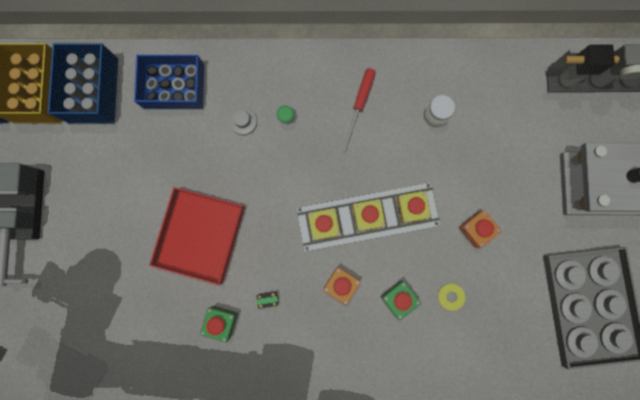

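The side view shows three yellow boxes in the rack, at about (327,213), (341,186) and (354,165), with the tray at (260,310). In the top view the boxes are at (323,224), (370,215) and (416,206), and the red tray is at (198,236). The green and orange look-alikes stand near the rack.

```bash
cat > h.py <<'E'
import numpy as np, cv2
from station import *
def ray(n,uv):
    c=camera_info(n); f=200/np.tan(np.radians(c["vertical_fov"]/2))
    uv=np.atleast_2d(np.asarray(uv,float))
    K=np.array([[f,0,c["cx"]],[0,f,c["cy"]],[0,0,1]])
    p=cv2.undistortPoints(uv.reshape(-1,1,2),K,np.array([c["k1"],0,0,0])).reshape(-1,2)
    d=np.c_[p,np.ones(len(p))]@c["R"]; o=-c["R"].T@c["t"]
    return o,d
def plane(n,uv,z):
    o,d=ray(n,uv); return o+d*((z-o[2])/d[:,2])[:,None]
def tri(uvA,uvB):
    oa,da=ray("side",uvA); ob,db=ray("top",uvB); out=[]
    for a,b in zip(da,db):
        s=np.linalg.lstsq(np.c_[a,-b],ob-oa,rcond=None)[0]; p=oa+a*s[0];q=ob+b*s[1]
        out.append(np.r_[(p+q)/2,np.linalg.norm(p-q)])
    return np.array(out)
def blobs(m,amin):
    cs,_=cv2.findContours(m.astype(np.uint8)*255,cv2.RETR_EXTERNAL,cv2.CHAIN_APPROX_NONE)
    return [c for c in cs if cv2.contourArea(c)>amin]
E
python3 - <<'E'
from h import *
for n in("top","side"):
    im=cv2.imread(f"pics/{n}0.png"); hsv=cv2.cvtColor(im,cv2.COLOR_BGR2HSV)
    H,S,V=cv2.split(hsv)
    red=((H<6)|(H>172))&(S>140)&(V>70)
    yel=(H>19)&(H<35)&(S>120)&(V>70)
    for nm,m,a in(("red",red,60),("yel",yel,60)):
        for c in blobs(m,a):
            M=cv2.moments(c);uv=[M["m10"]/M["m00"],M["m01"]/M["m00"]]
            h=cv2.minAreaRect(c)
            print(n,nm,np.round(uv,1),cv2.contourArea(c),"rect",np.round(h[0],1),np.round(h[1],1),round(h[2],1))
            if n=="top":
                if nm=="red" and h[1][0]>50:
                    P=plane(n,cv2.boxPoints(h),.036); print("  tray",P.round(4).tolist(),P.mean(0).round(4))
                elif nm=="red": print("  at .07",plane(n,uv,.070).round(4))
                else:
                    P=plane(n,cv2.boxPoints(h),.052);print("  ",P.round(4)[:,:2].tolist(),P.mean(0).round(4))
E
python3 - <<'E'
from h import *
a=cv2.imread("pics/top0.png")[170:265,280:460]; b=cv2.imread("pics/side0.png")[140:250,290:420]
cv2.imwrite("pics/c1.png",cv2.resize(a,None,fx=4,fy=4,interpolation=2)); cv2.imwrite("pics/c2.png",cv2.resize(b,None,fx=5,fy=5,interpolation=2))
E
```

```text
top red [215.  325.6] 198.5 rect [215.3 325.8] [15.6 16.3] 45.0
  at .07 [[0.2929 0.2288 0.07  ]]
top red [402.6 300.9] 192.5 rect [402.5 301. ] [16. 15.] 90.0
  at .07 [[ 0.3452 -0.1586  0.07  ]]
top red [341.9 286.1] 200.0 rect [342. 286.] [16. 16.] 90.0
  at .07 [[ 0.3747 -0.0331  0.07  ]]
top red [484.4 228. ] 200.5 rect [484.3 228.2] [16.3 15.6] 45.0
  at .07 [[ 0.4965 -0.3321  0.07  ]]
top red [323.6 223. ] 167.0 rect [323.5 223. ] [14. 15.] 90.0
  at .07 [[0.5057 0.0054 0.07  ]]
top red [369.9 213.6] 168.0 rect [370.  213.5] [15. 14.] 90.0
  at .07 [[ 0.526  -0.0923  0.07  ]]
top red [416.  205.2] 164.0 rect [416. 205.] [14. 14.] 90.0
  at .07 [[ 0.5442 -0.1899  0.07  ]]
top red [196.4 235.7] 5719.5 rect [196.2 235.3] [73.  81.7] 15.7
  tray [[0.4158, 0.3823, 0.036], [0.5884, 0.3412, 0.036], [0.5449, 0.1843, 0.036], [0.3742, 0.2281, 0.036]] [0.4808 0.284  0.036 ]
top red [364.5  88.2] 283.0 rect [364.5  88.7] [ 8.2 40.8] 18.4
  at .07 [[ 0.8001 -0.0826  0.07  ]]
top yel [451.3 296.4] 458.5 rect [451.3 296.2] [24.7 24. ] 45.0
   [[0.3539, -0.2276], [0.3895, -0.2643], [0.3533, -
[... 708 characters left out ...]
2 ]
side red [356.7 329.1] 261.0 rect [357. 329.] [18. 18.] 90.0
side red [261.3 311.7] 6967.5 rect [262.9 309.2] [90.4 86.7] 54.5
side red [382.7 222.6] 136.5 rect [382.5 223. ] [12. 15.] 90.0
side red [326.8 206.7] 119.5 rect [326.5 206.9] [13. 12.] 18.4
side red [416.3 196.9] 106.5 rect [416.5 197. ] [10. 13.] 90.0
side red [341.3 180.8] 100.0 rect [341.2 180.9] [12.3 10.4] 18.4
side red [354.1 159.9] 72.5 rect [354.5 160. ] [ 8. 11.] 90.0
side red [255.4 158.3] 160.0 rect [255.8 158.8] [26.2  7.1] 45.0
side red [392.3 142.9] 68.0 rect [392. 143.] [ 8. 12.] 90.0
side yel [427.3 187.5] 210.5 rect [427.  187.5] [13. 20.] 90.0
side yel [338.8 197.7] 1202.5 rect [338.4 194.2] [27.  82.6] 27.5
```

View pics/c1.png

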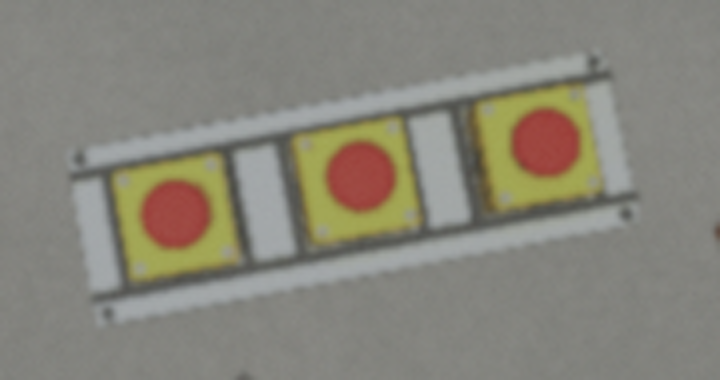

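View pics/c2.png

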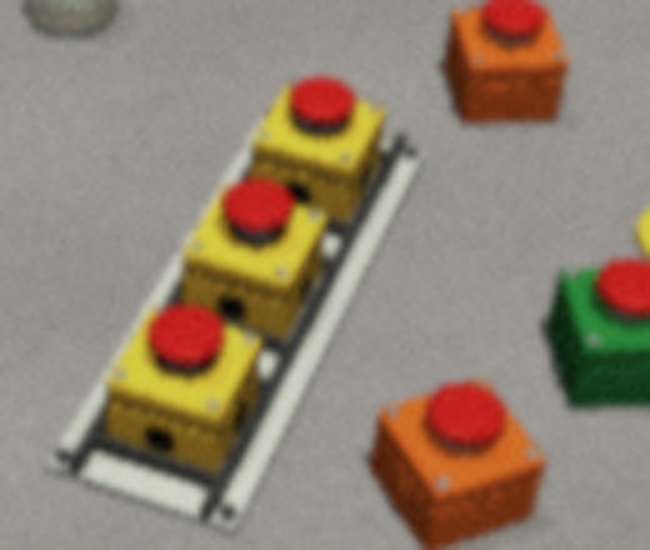

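```bash
python3 -m inch '[[[0,0,0,0,0,0.0425,0.2],[0,0,0,0,0,0.0425,0.4],[0,0,0,0,0,0.0425,0.6],[0,0,0,0,0,0.0425,0.8],[0,0,0,0,0,0.0425,1],[0,0,0,0,0,0.0425,1],[0,0,0,0,0,0.0425,1],[0,0,0,0,0,0,1]]]' 20
python3 - <<'E'
from h import *
s=get_state(); print(s["q"].round(3) if hasattr(s["q"],'round') else s["q"], s["ee_rot"],s["force"])
u=tri([(326.8,206.7),(341.3,180.8),(354.1,159.9)],[(323.6,223),(369.9,213.6),(416,205.2)]); print(u.round(4))
d=u[0,:2]-u[2,:2]; print("rack yaw",np.degrees(np.arctan2(-d[0],d[1])))
im=cv2.imread("pics/top0.png"); hsv=cv2.cvtColor(im,cv2.COLOR_BGR2HSV)
roi=np.zeros(im.shape[:2],bool); roi[175:260,290:450]=1
m=roi&(hsv[...,1]<25)&(hsv[...,2]>135)
m=cv2.morphologyEx(m.astype(np.uint8),cv2.MORPH_OPEN,np.ones((2,2)))
pts=np.argwhere(m)[:,::-1].astype(np.float32); h=cv2.minAreaRect(pts); print(h)
P=plane("top",cv2.boxPoints(h),.006); print(P.round(4)[:,:2],P.mean(0),np.linalg.norm(P-np.roll(P,1,0),axis=1))
E
```

```text
t: 0.9
eef_pos: [0.2909, 0.6087, 0.1918]
ee_rot: [3.141, -0.001, -1.382]
force: [-0.5, 0.4, 0.3]
width: 0.0297
[ 1.413  0.359  0.011 -0.    -1.224 -1.225] [ 3.14105710e+00 -8.22474177e-04 -1.38247092e+00] [-0.45103128  0.43993306  0.30022364]
[[ 0.5055  0.0051  0.0675  0.0011]
 [ 0.5252 -0.0928  0.0706  0.0017]
 [ 0.5437 -0.1907  0.0679  0.0017]]
rack yaw 11.035861016063437
((367.67974853515625, 205.98150634765625), (70.01132202148438, 150.50511169433594), 80.31121826171875)
[[ 0.5979  0.0881]
 [ 0.657  -0.2494]
 [ 0.5    -0.2721]
 [ 0.4422  0.0597]] [ 0.54930508 -0.09342129  0.006     ] [0.1582533  0.34258985 0.15863343 0.33680219]
```

```bash
python3 -m inch '[[[0.079,-0.0122,0,0,0,0,1],[0.079,-0.0122,0,0,0,0,1],[0.079,-0.0122,0,0,0,0,1],[0.079,-0.0122,0,0,0,0,1],[0.079,-0.0122,0,0,0,0,1],[0.079,-0.0122,0,0,0,0,1],[0.079,-0.0122,0,0,0,0,1],[0.079,-0.0122,0,0,0,0,1],[0.079,-0.0122,0,0,0,0,1],[0.079,-0.0122,0,0,0,0,1],[0.079,-0.0122,0,0,0,0,1],[0.079,-0.0122,0,0,0,0,1],[0.079,-0.0122,0,0,0,0,1],[0.079,-0.0122,0,0,0,0,1],[0.079,-0.0122,0,0,0,0,1],[0.079,-0.0122,0,0,0,0,1],[0,0,0,0,0,0,1],[0,0,0,0,0,0,1],[0,0,0,0,0,0,1]]]'
cat >> h.py <<'E'
def goto(x,y,z):
    from scipy.spatial.transform import Rotation as Ro
    s=get_state(); R=Ro.from_euler("xyz",s["ee_rot"]).as_matrix()
    print("pos",np.round(s["eef_pos"],4),"rpy",np.round(s["ee_rot"],4),"q",np.round(s["q"],2),"F",np.round(s["force"],2))
    print("tool shift units",(R.T@(np.array([x,y,z])-s["eef_pos"])/.5).round(5))
E
python3 -c "
from h import *
goto(.5055,.0052,.090)"
```

```text
t: 2.8
eef_pos: [0.5063, 0.0073, 0.1923]
ee_rot: [3.141, 0.0, -1.378]
force: [-1.5, 0.7, -0.9]
width: 0.0005
pos [0.5063 0.0073 0.1923] rpy [ 3.1415e+00  2.0000e-04 -1.3785e+00] q [ 0.4   0.08 -0.35 -0.   -1.14 -0.21] F [-1.54  0.68 -0.88]
tool shift units [0.00383 0.00224 0.20453]
```

```bash
python3 -m inch '[[[0.0038,0.0022,0.04,0,0,0,1],[0,0,0.08,0,0,0,1],[0,0,0.06,0,0,0,1],[0,0,0.0245,0,0,0,1],[0,0,0,0,0,0,1],[0,0,0,0,0,0,1]]]'
python3 - <<'E'
from h import *
goto(.5055,.0052,.080)
cv2.imwrite("pics/s1.png",cv2.resize(grab_frame("side")[110:260,250:430],None,fx=4,fy=4))
E
```

```text
t: 3.4
eef_pos: [0.5066, 0.0055, 0.0913]
ee_rot: [-3.14, -0.0, -1.379]
force: [0.4, -0.3, 0.7]
width: 0.0006
pos [0.5066 0.0055 0.0913] rpy [-3.1403e+00 -3.0000e-04 -1.3786e+00] q [ 0.4   0.18 -0.49  0.   -0.9  -0.21] F [ 0.35 -0.29  0.71]
tool shift units [0.0002  0.00237 0.02256]
```

View pics/s1.png

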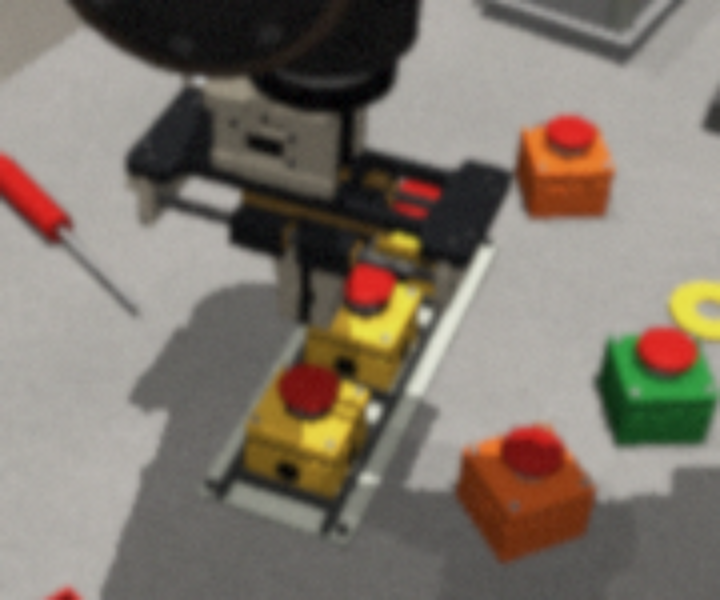

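```bash
python3 - <<'E'
from h import *
for n in("side","top"):
    c=camera_info(n); f=200/np.tan(np.radians(c["vertical_fov"]/2))
    print(n,"cam",-c["R"].T@c["t"])
    for X in([.5066,.0055,.0913],[.5066,.0055,.16],[.5055,.0052,.07],[.5055,.0052,.0]):
        p=c["R"]@X+c["t"]; print(X,f*p[:2]/p[2]+[c["cx"],c["cy"]],)
cv2.imwrite("pics/t1.png",grab_frame("top"))
cv2.imwrite("pics/s2.png",grab_frame("side"))
print(get_state()["eef_pos"],get_state()["width"])
E
```

```text
side cam [0.17389145 0.54937565 0.71255859]
[0.5066, 0.0055, 0.0913] [326.42601982 199.55214257]
[0.5066, 0.0055, 0.16] [327.43819683 177.71435832]
[0.5055, 0.0052, 0.07] [326.58234742 205.97133173]
[0.5055, 0.0052, 0.0] [325.66264753 225.31599591]
top cam [ 0.44404507 -0.0031817   1.05076665]
[0.5066, 0.0055, 0.0913] [323.44206386 221.96231497]
[0.5066, 0.0055, 0.16] [323.12755554 219.62983353]
[0.5055, 0.0052, 0.07] [323.67069322 223.14064858]
[0.5055, 0.0052, 0.0] [323.92758975 225.08009395]
[0.50685181 0.00532784 0.09164129] 8.549890688869743e-05
```

View pics/t1.png

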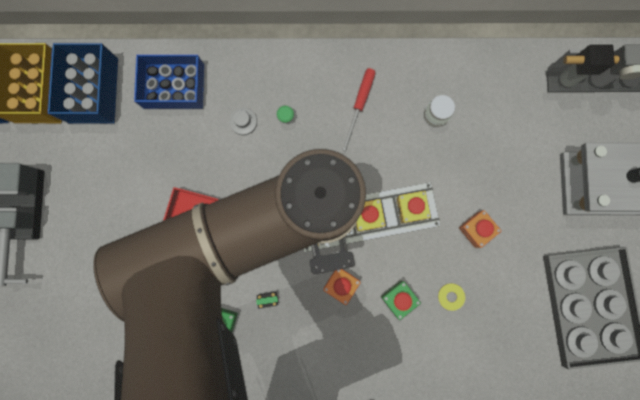

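View pics/s2.png

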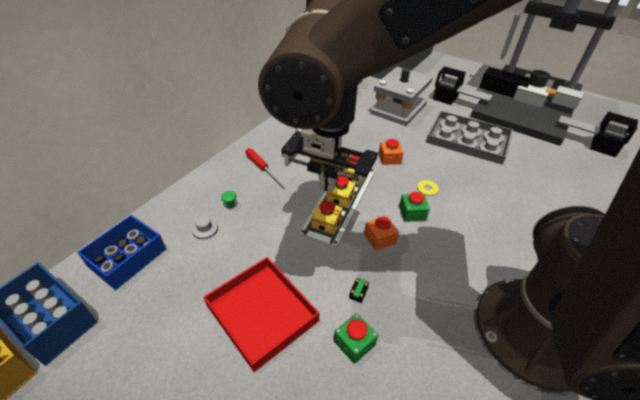

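```bash
python3 - <<'E'
from h import *
a=cv2.imread("pics/s2.png")[130:230,275:395]
cv2.imwrite("pics/s2c.png",cv2.resize(a,None,fx=6,fy=6,interpolation=2))
E
```

```text
(no output)
```

View pics/s2c.png

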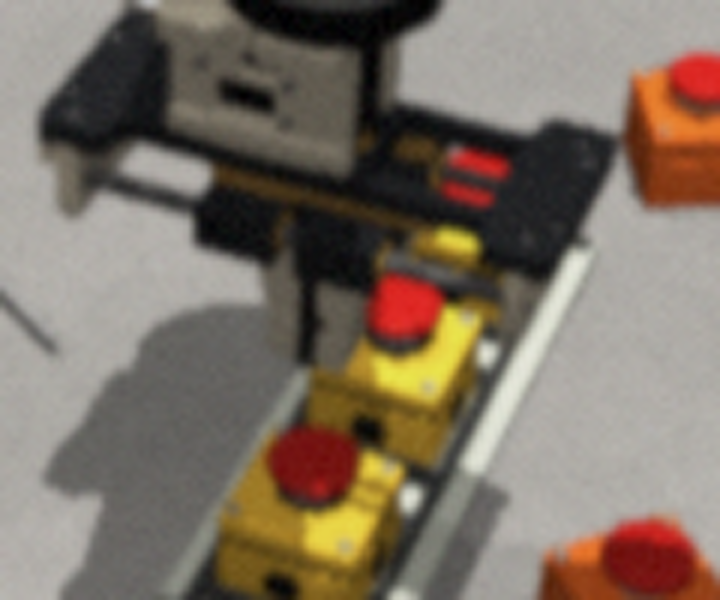

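```bash
python3 - <<'E'
from h import *
a=cv2.imread("pics/t1.png")[180:300,270:400]
cv2.imwrite("pics/t1c.png",cv2.resize(a,None,fx=6,fy=6,interpolation=2)[:600])
for z in(.157,.19): print(plane("top",[(333,262)],z),plane("side",[(371.7,158)],z))
print(tri([(371.7,158)],[(333,262)]))
E
```

```text
[[ 0.4260113  -0.01361506  0.157     ]] [[ 0.46103037 -0.11975966  0.157     ]]
[[ 0.42667715 -0.01322984  0.19      ]] [[ 0.44397441 -0.08001324  0.19      ]]
[[ 0.42241416 -0.01501531  0.24184684  0.011642  ]]
```

View pics/t1c.png

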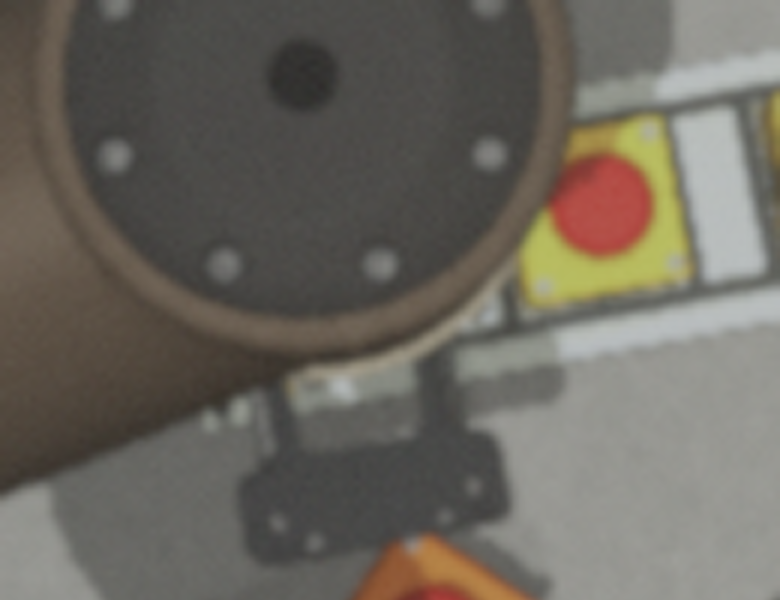

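The side view puts the fingertips at about (326,190), where I would expect (326,199) at this TCP height. That suggests they may sit about 25 mm higher than reported. The top view agrees on x and y. I'll feel down in small steps, which are safe at either height.

```bash
python3 -m inch '[[[0,0.0024,0.01,0,0,0,1],[0,0,0.0075,0,0,0,1],[0,0,0,0,0,0,1],[0,0,0,0,0,0,1]]]'
for i in 1; do python3 -m inch '[[[0,0,0.001,0,0,0,1],[0,0,0,0,0,0,1]]]'; done
python3 -m inch '[[[0,0,0.001,0,0,0,1],[0,0,0,0,0,0,1]]]'
python3 -m inch '[[[0,0,0.001,0,0,0,1],[0,0,0,0,0,0,1]]]'
python3 -m inch '[[[0,0,0.001,0,0,0,1],[0,0,0,0,0,0,1]]]'
```

```text
t: 3.95
eef_pos: [0.5045, 0.0045, 0.0813]
ee_rot: [3.141, -0.0, -1.38]
force: [-0.5, -0.3, 0.9]
width: 0.0006
t: 4.15
eef_pos: [0.5046, 0.0046, 0.0809]
ee_rot: [-3.142, 0.0, -1.381]
force: [-0.2, -0.9, 0.7]
width: 0.0006
t: 4.35
eef_pos: [0.5046, 0.0046, 0.0803]
ee_rot: [3.142, 0.0, -1.381]
force: [-0.5, -0.5, -0.6]
width: 0.0006
t: 4.55
eef_pos: [0.5045, 0.0046, 0.0798]
ee_rot: [3.141, -0.0, -1.38]
force: [-0.5, 0.7, 0.1]
width: 0.0001
t: 4.75
eef_pos: [0.5045, 0.0046, 0.0793]
ee_rot: [3.141, -0.0, -1.38]
force: [0.3, 0.6, 0.1]
width: 0.0006
```

```bash

python3 -m inch '[[[0,0,0.001,0,0,0,1],[0,0,0,0,0,0,1]]]' | egrep "pos|force"
python3 -m inch '[[[0,0,0.001,0,0,0,1],[0,0,0,0,0,0,1]]]' | egrep "pos|force"
python3 -m inch '[[[0,0,0.001,0,0,0,1],[0,0,0,0,0,0,1]]]' | egrep "pos|force"
python3 -m inch '[[[0,0,0.001,0,0,0,1],[0,0,0,0,0,0,1]]]' | egrep "pos|force"
```

```text
eef_pos: [0.5045, 0.0046, 0.0788]
force: [0.7, 0.3, -0.1]
eef_pos: [0.5045, 0.0046, 0.0783]
force: [-0.2, 0.0, -0.1]
eef_pos: [0.5045, 0.0046, 0.0778]
force: [-0.5, -0.2, 0.0]
eef_pos: [0.5045, 0.0046, 0.0773]
force: [0.3, -0.3, 0.1]
```

```bash
python3 - <<'E'
from h import *
a=grab_frame("side")[130:230,275:395]
cv2.imwrite("pics/s3c.png",cv2.resize(a,None,fx=6,fy=6,interpolation=2))
E
```

```text
(no output)
```

View pics/s3c.png

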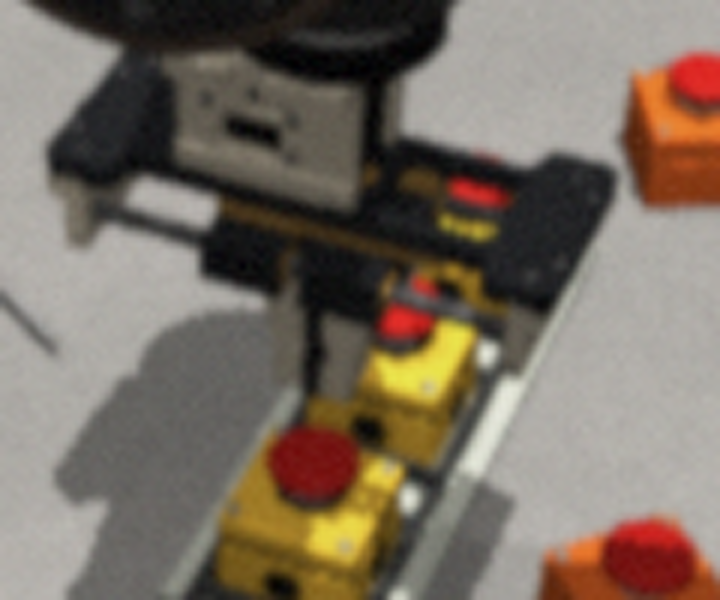

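Fingertips at crop (315,395), clearly still above the button at crop (315,460). I'll keep feeling downward.

```bash

python3 -m inch '[[[0,0,0.0015,0,0,0,1],[0,0,0,0,0,0,1]]]' | egrep "pos|force"
python3 -m inch '[[[0,0,0.0015,0,0,0,1],[0,0,0,0,0,0,1]]]' | egrep "pos|force"
python3 -m inch '[[[0,0,0.0015,0,0,0,1],[0,0,0,0,0,0,1]]]' | egrep "pos|force"
```

```text
eef_pos: [0.5045, 0.0046, 0.0765]
force: [0.9, -0.1, -0.6]
eef_pos: [0.5045, 0.0046, 0.0758]
force: [-0.1, 1.5, -0.2]
eef_pos: [0.5045, 0.0046, 0.075]
force: [-0.4, -1.0, 0.1]
```

```bash

python3 -m inch '[[[0,0,0.0015,0,0,0,1],[0,0,0,0,0,0,1]]]' | egrep "pos|force"
python3 -m inch '[[[0,0,0.0015,0,0,0,1],[0,0,0,0,0,0,1]]]' | egrep "pos|force"
python3 -m inch '[[[0,0,0.0015,0,0,0,1],[0,0,0,0,0,0,1]]]' | egrep "pos|force"
```

```text
eef_pos: [0.5045, 0.0046, 0.0743]
force: [0.2, -0.0, 0.6]
eef_pos: [0.5045, 0.0046, 0.0735]
force: [0.1, -0.3, 1.0]
eef_pos: [0.5045, 0.0046, 0.0728]
force: [0.6, 0.3, 0.3]
```

```bash

python3 -m inch '[[[0,0,0.0015,0,0,0,1],[0,0,0,0,0,0,1]]]' | egrep "pos|force"
python3 -m inch '[[[0,0,0.0015,0,0,0,1],[0,0,0,0,0,0,1]]]' | egrep "pos|force"
python3 -m inch '[[[0,0,0.0015,0,0,0,1],[0,0,0,0,0,0,1]]]' | egrep "pos|force"
```

```text
eef_pos: [0.5046, 0.0046, 0.072]
force: [0.1, -0.2, 0.0]
eef_pos: [0.5045, 0.0046, 0.0713]
force: [0.3, -0.0, 0.0]
eef_pos: [0.5045, 0.0046, 0.0705]
force: [-0.4, 0.8, -0.3]
```

```bash

python3 -m inch '[[[0,0,0.0015,0,0,0,1],[0,0,0,0,0,0,1]]]' | egrep "pos|force"
python3 -m inch '[[[0,0,0.0015,0,0,0,1],[0,0,0,0,0,0,1]]]' | egrep "pos|force"
python3 -m inch '[[[0,0,0.0015,0,0,0,1],[0,0,0,0,0,0,1]]]' | egrep "pos|force"
python3 - <<'E'
from h import *
f=grab_frame("side");cv2.imwrite("pics/s4.png",f);a=f[130:230,275:395]
cv2.imwrite("pics/s4c.png",cv2.resize(a,None,fx=6,fy=6,interpolation=2))
E
```

```text
eef_pos: [0.5045, 0.0046, 0.0698]
force: [0.2, -0.3, -0.4]
eef_pos: [0.5045, 0.0046, 0.069]
force: [0.1, 0.4, -0.1]
eef_pos: [0.5045, 0.0046, 0.0682]
force: [-0.5, -0.3, -0.2]
```

View pics/s4c.png

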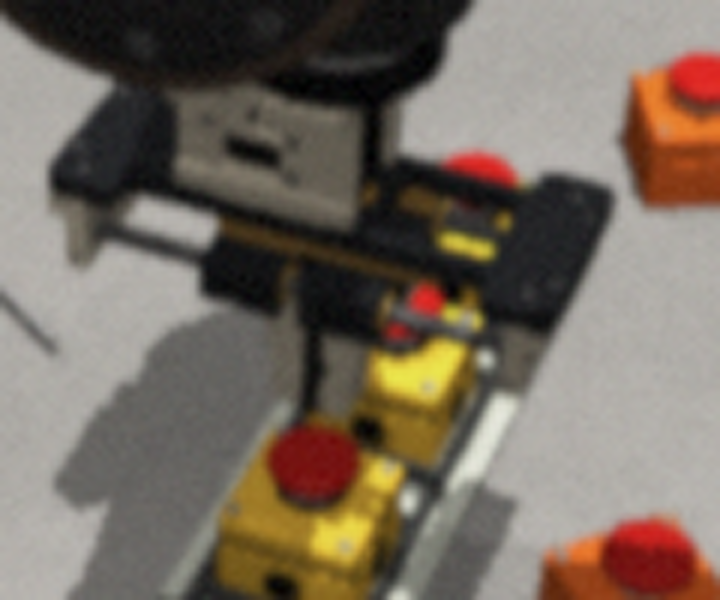

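```bash
python3 - <<'E'
from h import *
print(tri([(377,154.2),(366.3,174.7)],[(354.2,266.7),(311.7,273.3)]).round(4))
f=grab_frame("top");cv2.imwrite("pics/t4.png",f)
cv2.imwrite("pics/t4c.png",cv2.resize(f[180:280,270:400],None,fx=6,fy=6,interpolation=2))
print(get_state())
E
```

```text
[[ 0.4198 -0.0496  0.2304  0.0007]
 [ 0.4068  0.0239  0.2312  0.0022]]
{'t': 8.1, 'q': array([ 3.98996947e-01,  2.00819872e-01, -5.25051254e-01,  3.81276833e-05,
       -8.44991868e-01, -2.08593395e-01]), 'qd': array([-0.0007966 , -0.00100424,  0.00123062,  0.00044265,  0.00045519,
       -0.00021368]), 'joint_efforts': array([-1.61638094e-03, -3.97304177e+01,  2.33072001e+01,  5.56012541e+00,
        2.23675417e-02, -3.39446137e-05]), 'eef_pos': array([0.50457431, 0.00457156, 0.06834258]), 'ee_rot': array([ 3.14153334e+00, -4.17042963e-05, -1.38036747e+00]), 'force': array([ 0.21730076, -0.54991286, -0.49134132]), 'moment': array([ 0.04133327, -0.04451141, -0.02113306]), 'width': 0.00015395152924954294}
```

View pics/t4c.png

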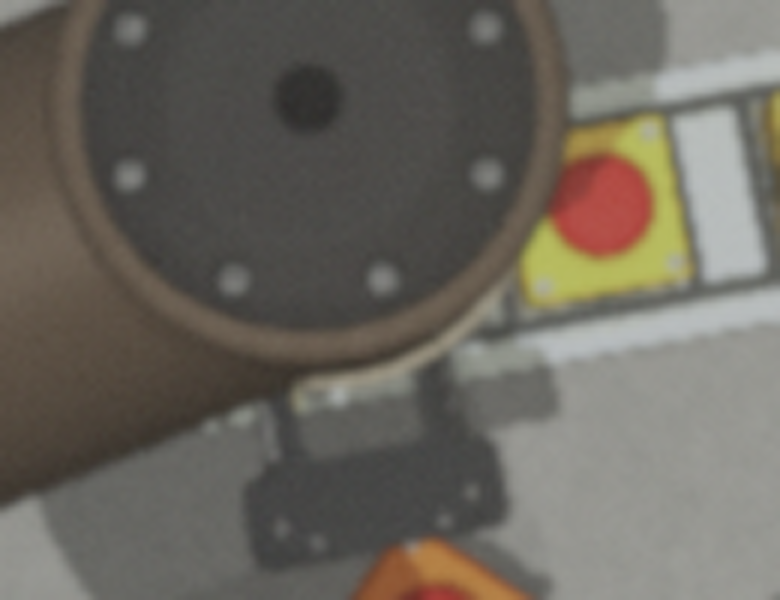

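The carriage corners triangulate to the expected x and y, with the edge 75 mm long. The fingertips are still about 25 mm higher than the reported TCP, so I'll continue down by feel.

```bash

python3 -m inch '[[[0,0,0.002,0,0,0,1],[0,0,0,0,0,0,1]]]' | egrep "pos|force"
python3 -m inch '[[[0,0,0.002,0,0,0,1],[0,0,0,0,0,0,1]]]' | egrep "pos|force"
python3 -m inch '[[[0,0,0.002,0,0,0,1],[0,0,0,0,0,0,1]]]' | egrep "pos|force"
```

```text
eef_pos: [0.5045, 0.0046, 0.0672]
force: [-0.7, 0.1, -0.4]
eef_pos: [0.5045, 0.0045, 0.0662]
force: [-0.4, 0.2, 0.6]
eef_pos: [0.5045, 0.0046, 0.0652]
force: [-0.5, -1.1, -0.7]
```

```bash

python3 -m inch '[[[0,0,0.002,0,0,0,1],[0,0,0,0,0,0,1]]]' | egrep "pos|force"
python3 -m inch '[[[0,0,0.002,0,0,0,1],[0,0,0,0,0,0,1]]]' | egrep "pos|force"
```

```text
eef_pos: [0.5045, 0.0046, 0.0642]
force: [-0.8, -0.1, 0.5]
eef_pos: [0.5045, 0.0046, 0.0632]
force: [0.8, -0.2, 0.5]
```

```bash

python3 -m inch '[[[0,0,0.002,0,0,0,1],[0,0,0,0,0,0,1]]]' | egrep "pos|force"
python3 -m inch '[[[0,0,0.002,0,0,0,1],[0,0,0,0,0,0,1]]]' | egrep "pos|force"
python3 - <<'E'
from h import *
f=grab_frame("side");cv2.imwrite("pics/s5.png",f);a=f[150:230,285:385]
cv2.imwrite("pics/s5c.png",cv2.resize(a,None,fx=7,fy=7,interpolation=2))
E
```

```text
eef_pos: [0.5045, 0.0046, 0.0622]
force: [0.0, -0.4, 0.1]
eef_pos: [0.5045, 0.0046, 0.0612]
force: [1.1, 0.5, -0.6]
```

View pics/s5c.png

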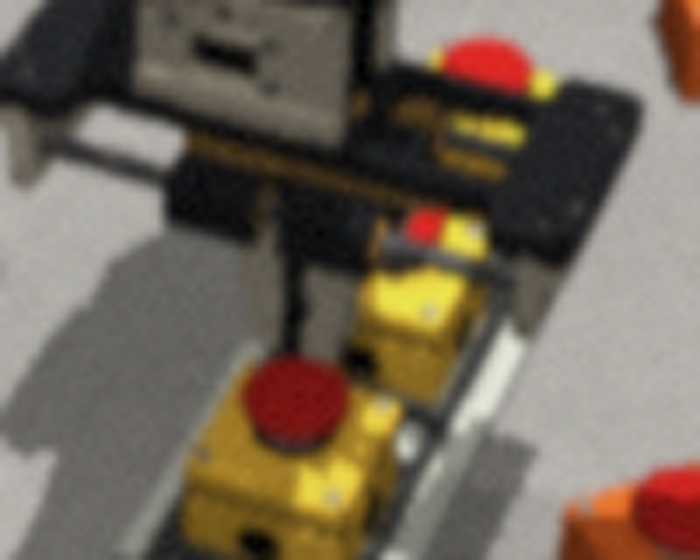

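```bash

python3 -m inch '[[[0,0,0.003,0,0,0,1],[0,0,0,0,0,0,1]]]' | egrep "pos|force"
python3 -m inch '[[[0,0,0.003,0,0,0,1],[0,0,0,0,0,0,1]]]' | egrep "pos|force"
```

```text
eef_pos: [0.5045, 0.0046, 0.0597]
force: [-0.9, 0.7, -1.3]
eef_pos: [0.5044, 0.0046, 0.0582]
force: [0.5, 0.1, 0.3]
```

```bash

python3 -m inch '[[[0,0,0.002,0,0,0,1],[0,0,0,0,0,0,1]]]' | egrep "pos|force"
python3 -m inch '[[[0,0,0.002,0,0,0,1],[0,0,0,0,0,0,1]]]' | egrep "pos|force"
python3 -m inch '[[[0,0,0.002,0,0,0,1],[0,0,0,0,0,0,1]]]' | egrep "pos|force"
```

```text
eef_pos: [0.5045, 0.0045, 0.0572]
force: [-0.0, 0.1, 0.1]
eef_pos: [0.5045, 0.0046, 0.0562]
force: [0.1, -0.3, -0.9]
eef_pos: [0.5045, 0.0046, 0.0552]
force: [-0.7, 0.5, -0.6]
```

```bash

python3 - <<'E'
from h import *
f=grab_frame("side");cv2.imwrite("pics/s6.png",f);a=f[160:230,290:380]
cv2.imwrite("pics/s6c.png",cv2.resize(a,None,fx=8,fy=8,interpolation=2))
E
```

View pics/s6c.png

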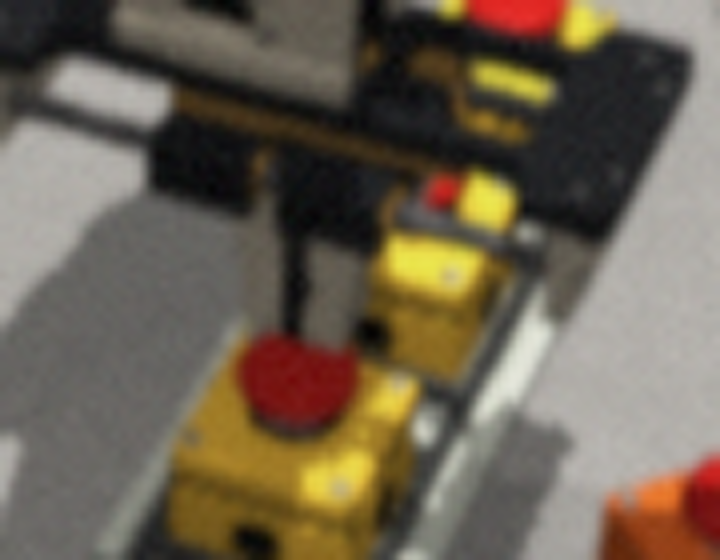

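```bash

python3 -m inch '[[[0,0,0.002,0,0,0,1],[0,0,0,0,0,0,1]]]' | egrep "pos|force"
python3 -m inch '[[[0,0,0.002,0,0,0,1],[0,0,0,0,0,0,1]]]' | egrep "pos|force"
python3 -m inch '[[[0,0,0.002,0,0,0,1],[0,0,0,0,0,0,1]]]' | egrep "pos|force"
```

```text
eef_pos: [0.5045, 0.0046, 0.0543]
force: [-0.6, 0.5, -0.2]
eef_pos: [0.5045, 0.0046, 0.0532]
force: [-0.0, 0.5, -0.4]
eef_pos: [0.5045, 0.0046, 0.0522]
force: [0.4, 0.2, -0.6]
```

```bash

python3 -m inch '[[[0,0,0.002,0,0,0,1],[0,0,0,0,0,0,1]]]' | egrep "pos|force"
python3 -m inch '[[[0,0,0.002,0,0,0,1],[0,0,0,0,0,0,1]]]' | egrep "pos|force"
python3 - <<'E'
from h import *
f=grab_frame("side");cv2.imwrite("pics/s7.png",f);a=f[160:230,290:380]
cv2.imwrite("pics/s7c.png",cv2.resize(a,None,fx=8,fy=8,interpolation=2))
E
```

```text
eef_pos: [0.5045, 0.0046, 0.0512]
force: [-0.1, 1.1, 0.2]
eef_pos: [0.5045, 0.0046, 0.0503]
force: [-0.3, 0.1, -0.4]
```

View pics/s7c.png

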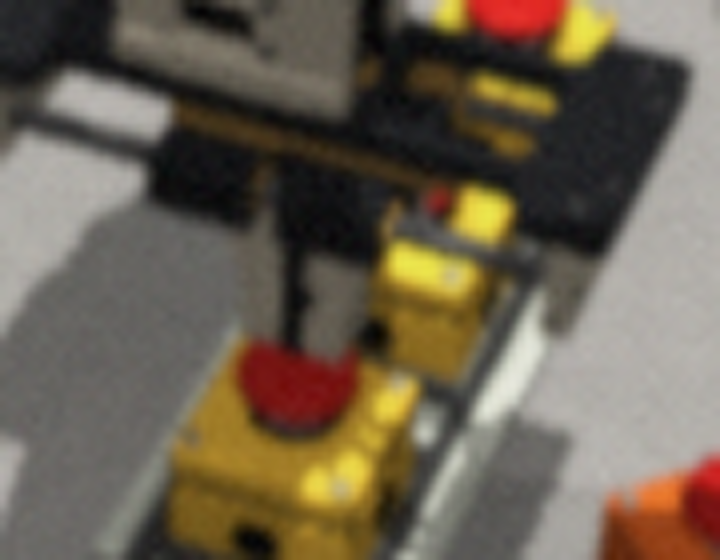

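The fingers now overlap the top edge of the cap, at crop (300,350), in front of it. The tips are over the button and truly above it, so I'll continue.

```bash

python3 -m inch '[[[0,0,0.0014,0,0,0,1],[0,0,0,0,0,0,1]]]' | egrep "pos|force"
python3 -m inch '[[[0,0,0.0014,0,0,0,1],[0,0,0,0,0,0,1]]]' | egrep "pos|force"
python3 -m inch '[[[0,0,0.0014,0,0,0,1],[0,0,0,0,0,0,1]]]' | egrep "pos|force"
```

```text
eef_pos: [0.5046, 0.0046, 0.0496]
force: [0.1, 0.4, 0.8]
eef_pos: [0.5045, 0.0046, 0.0489]
force: [0.3, -1.1, 0.8]
eef_pos: [0.5045, 0.0046, 0.0482]
force: [-0.5, -0.0, 0.7]
```

```bash

python3 -m inch '[[[0,0,0.0014,0,0,0,1],[0,0,0,0,0,0,1]]]' | egrep "pos|force"
python3 -m inch '[[[0,0,0.0014,0,0,0,1],[0,0,0,0,0,0,1]]]' | egrep "pos|force"
python3 -m inch '[[[0,0,0.0014,0,0,0,1],[0,0,0,0,0,0,1]]]' | egrep "pos|force"
```

```text
eef_pos: [0.5045, 0.0046, 0.0475]
force: [-0.1, 0.4, 0.2]
eef_pos: [0.5045, 0.0046, 0.0468]
force: [0.2, -0.3, 0.5]
eef_pos: [0.5045, 0.0046, 0.0461]
force: [0.6, 0.8, -0.6]
```

```bash

python3 -m inch '[[[0,0,0.0014,0,0,0,1],[0,0,0,0,0,0,1]]]' | egrep "pos|force"
python3 -m inch '[[[0,0,0.0014,0,0,0,1],[0,0,0,0,0,0,1]]]' | egrep "pos|force"
python3 -m inch '[[[0,0,0.0014,0,0,0,1],[0,0,0,0,0,0,1]]]' | egrep "pos|force"
```

```text
eef_pos: [0.5045, 0.0046, 0.0454]
force: [0.0, -0.3, 0.2]
eef_pos: [0.5045, 0.0046, 0.0447]
force: [-0.4, -0.5, 0.3]
eef_pos: [0.5045, 0.0046, 0.044]
force: [-0.6, 0.4, -0.6]
```

```bash

python3 -m inch '[[[0,0,0.0014,0,0,0,1],[0,0,0,0,0,0,1]]]' | egrep "pos|force"
python3 - <<'E'
from h import *
f=grab_frame("side");cv2.imwrite("pics/s8.png",f);a=f[160:230,290:380]
cv2.imwrite("pics/s8c.png",cv2.resize(a,None,fx=8,fy=8,interpolation=2))
E
```

```text
eef_pos: [0.5045, 0.0046, 0.0433]
force: [-0.5, 0.4, -0.2]
```

View pics/s8c.png

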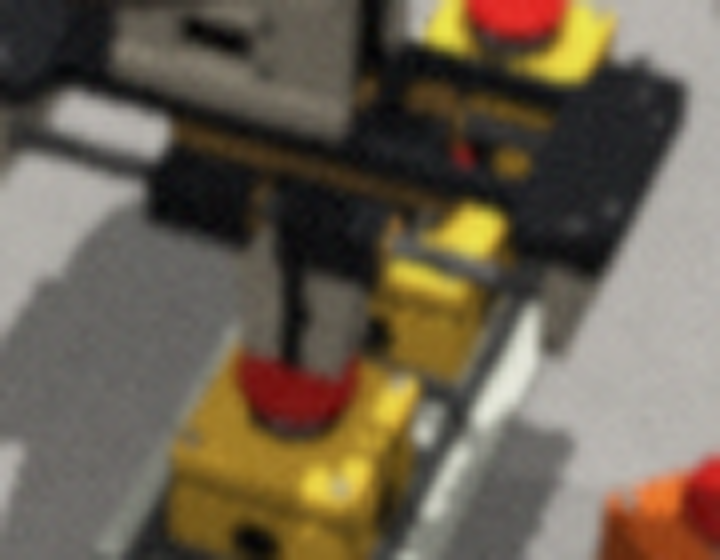

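```bash

python3 -m inch '[[[0,0,0.0012,0,0,0,1],[0,0,0,0,0,0,1]]]' | egrep "pos|force"
python3 -m inch '[[[0,0,0.0012,0,0,0,1],[0,0,0,0,0,0,1]]]' | egrep "pos|force"
python3 -m inch '[[[0,0,0.0012,0,0,0,1],[0,0,0,0,0,0,1]]]' | egrep "pos|force"
```

```text
eef_pos: [0.5045, 0.0046, 0.0427]
force: [0.2, -0.1, 1.2]
eef_pos: [0.5045, 0.0046, 0.0421]
force: [0.2, 0.4, 0.0]
eef_pos: [0.5045, 0.0046, 0.0415]
force: [0.0, 0.1, 0.4]
```

```bash

python3 -m inch '[[[0,0,0.0012,0,0,0,1],[0,0,0,0,0,0,1]]]' | egrep "pos|force"
python3 -m inch '[[[0,0,0.0012,0,0,0,1],[0,0,0,0,0,0,1]]]' | egrep "pos|force"
python3 -m inch '[[[0,0,0.0012,0,0,0,1],[0,0,0,0,0,0,1]]]' | egrep "t:|pos|force"
```

```text
eef_pos: [0.5045, 0.0045, 0.0409]
force: [-0.1, 0.4, 0.4]
eef_pos: [0.5046, 0.0046, 0.0403]
force: [-0.3, -0.1, 0.2]
t: 14.9
eef_pos: [0.5045, 0.0046, 0.0397]
ee_rot: [3.141, -0.0, -1.38]
force: [0.4, 0.3, 0.4]
```

```bash

python3 -m inch '[[[0,0,0.0012,0,0,0,1],[0,0,0,0,0,0,1]]]' | egrep "pos|force"
python3 -m inch '[[[0,0,0.0012,0,0,0,1],[0,0,0,0,0,0,1]]]' | egrep "pos|force"
python3 -m inch '[[[0,0,0.0012,0,0,0,1],[0,0,0,0,0,0,1]]]' | egrep "pos|force"
```

```text
eef_pos: [0.5045, 0.0046, 0.0391]
force: [-0.1, 0.2, -0.0]
eef_pos: [0.5046, 0.0046, 0.0386]
force: [-0.3, 0.4, 1.7]
eef_pos: [0.5046, 0.0046, 0.0381]
force: [-1.1, -0.2, 4.0]
```

```bash

python3 -m inch '[[[0,0,0.0012,0,0,0,1],[0,0,0,0,0,0,1]]]' | egrep "pos|force"
python3 - <<'E'
from h import *
f=grab_frame("side");cv2.imwrite("pics/s9.png",f);a=f[160:230,290:380]
cv2.imwrite("pics/s9c.png",cv2.resize(a,None,fx=8,fy=8,interpolation=2))
E
```

```text
eef_pos: [0.5047, 0.0046, 0.0376]
force: [-1.4, 0.2, 5.2]
```

View pics/s9c.png

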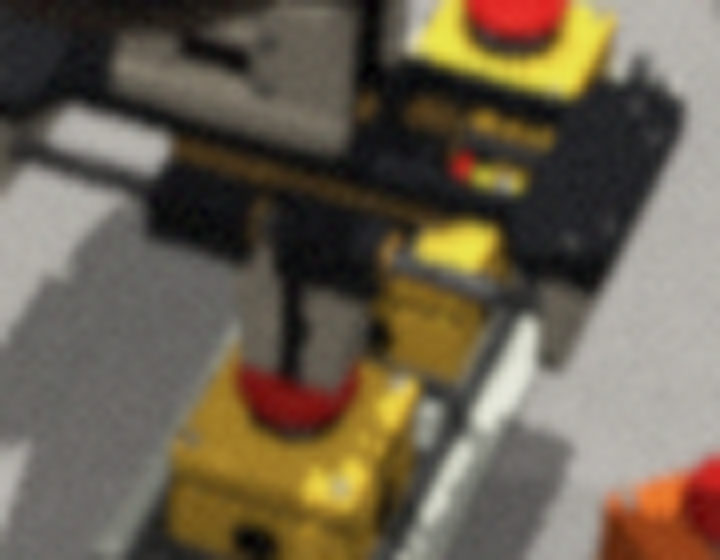

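Contact at a reported TCP z of about 0.0388, and the force rises steeply, roughly 3 N/mm. I'll continue in small steps.

```bash

python3 -m inch '[[[0,0,0.001,0,0,0,1],[0,0,0,0,0,0,1]]]' | egrep "pos|force"
python3 -m inch '[[[0,0,0.001,0,0,0,1],[0,0,0,0,0,0,1]]]' | egrep "pos|force"
```

```text
eef_pos: [0.5047, 0.0046, 0.0372]
force: [-2.3, -0.3, 7.3]
eef_pos: [0.5047, 0.0046, 0.0368]
force: [-2.7, 0.2, 8.1]
```

```bash

python3 -m inch '[[[0,0,0.001,0,0,0,1],[0,0,0,0,0,0,1]]]' | egrep "pos|force"
python3 -m inch '[[[0,0,0.001,0,0,0,1],[0,0,0,0,0,0,1]]]' | egrep "pos|force"
```

```text
eef_pos: [0.5047, 0.0046, 0.0364]
force: [-3.6, -0.6, 9.7]
eef_pos: [0.5047, 0.0046, 0.036]
force: [-4.4, 0.6, 11.2]
```

```bash

python3 -m inch '[[[0,0,0.001,0,0,0,1],[0,0,0,0,0,0,1]]]' | egrep "t:|pos|force"
```

```text
t: 16.75
eef_pos: [0.5047, 0.0046, 0.0356]
ee_rot: [-3.141, -0.0, -1.38]
force: [-3.3, 0.4, 11.4]
```

```bash

python3 -m inch '[[[0,0,0.0006,0,0,0,1],[0,0,0,0,0,0,1]]]' | egrep "pos|force"
```

```text
eef_pos: [0.5047, 0.0047, 0.0348]
force: [-0.1, -0.6, -0.5]
```

Box 1, the leftmost in the top view, gave way after a reading of 11.4 N, so it is sound. I'll raise and move to box 2.

```bash

python3 -m inch '[[[0,0,-0.036,0,0,0,1],[0,0,0,0,0,0,1]]]' | egrep "pos|force"
python3 -c "
from h import *
goto(.5254,-.0927,.052)"
```

```text
eef_pos: [0.5058, 0.005, 0.0539]
force: [1.5, -0.3, 1.3]
pos [0.5058 0.005  0.0539] rpy [-3.1389e+00  2.0000e-04 -1.3800e+00] q [ 0.4   0.22 -0.54  0.   -0.81 -0.21] F [ 1.46 -0.31  1.32]
tool shift units [ 0.19919 -0.00136  0.00383]
```

```bash

python3 -m inch '[[[0.05,-0.001,0,0,0,0,1],[0.05,-0.001,0,0,0,0,1],[0.05,-0.001,0,0,0,0,1],[0.049,-0.001,0,0,0,0,1],[0,0,0,0,0,0,1],[0,0,0,0,0,0,1]]]' | egrep "pos|force"
python3 - <<'E'
from h import *
goto(.5254,-.0927,.052)
f=grab_frame("side");cv2.imwrite("pics/s10.png",f);a=f[130:230,280:380]
cv2.imwrite("pics/s10c.png",cv2.resize(a,None,fx=6,fy=6,interpolation=2))
f=grab_frame("top");cv2.imwrite("pics/t10.png",f)
E
```

```text
eef_pos: [0.525, -0.0932, 0.0519]
force: [-0.2, -0.1, 0.2]
pos [ 0.525  -0.0932  0.0519] rpy [ 3.1408e+00  2.0000e-04 -1.3821e+00] q [ 0.19  0.27 -0.48 -0.   -0.82 -0.  ] F [-0.15 -0.13  0.22]
tool shift units [-0.00077 -0.00097 -0.0003 ]
```

View pics/s10c.png

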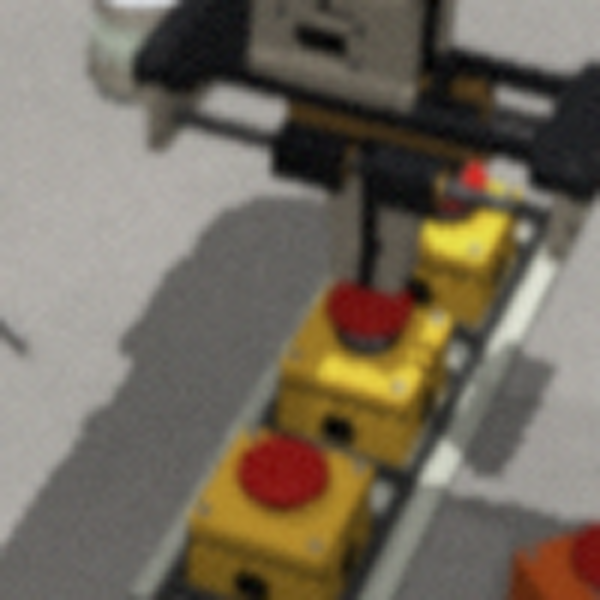

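Box 1's cap, at crop (283,470), is visibly down. The fingers are now over box 2.

```bash

python3 -m inch '[[[0,0,0.006,0,0,0,1],[0,0,0,0,0,0,1]]]' | egrep "pos|force"
python3 -m inch '[[[0,0,0.002,0,0,0,1],[0,0,0,0,0,0,1]]]' | egrep "pos|force"
python3 -m inch '[[[0,0,0.002,0,0,0,1],[0,0,0,0,0,0,1]]]' | egrep "pos|force"
```

```text
eef_pos: [0.5251, -0.0921, 0.0492]
force: [0.8, -0.9, -0.9]
eef_pos: [0.5253, -0.0924, 0.0485]
force: [-0.5, 0.3, -0.0]
eef_pos: [0.5253, -0.0927, 0.0475]
force: [-0.5, -0.2, -0.8]
```

```bash

python3 -m inch '[[[0,0,0.0016,0,0,0,1],[0,0,0,0,0,0,1]]]' | egrep "pos|force"
python3 -m inch '[[[0,0,0.0016,0,0,0,1],[0,0,0,0,0,0,1]]]' | egrep "pos|force"
python3 -m inch '[[[0,0,0.0016,0,0,0,1],[0,0,0,0,0,0,1]]]' | egrep "pos|force"
```

```text
eef_pos: [0.5253, -0.0928, 0.0467]
force: [-0.6, -0.0, -0.1]
eef_pos: [0.5253, -0.0927, 0.0459]
force: [0.1, 0.4, -0.4]
eef_pos: [0.5253, -0.0928, 0.045]
force: [0.0, -0.4, 0.4]
```

```bash

python3 -m inch '[[[0,0,0.0014,0,0,0,1],[0,0,0,0,0,0,1]]]' | egrep "pos|force"
python3 -m inch '[[[0,0,0.0014,0,0,0,1],[0,0,0,0,0,0,1]]]' | egrep "pos|force"
python3 -m inch '[[[0,0,0.0014,0,0,0,1],[0,0,0,0,0,0,1]]]' | egrep "pos|force"
```

```text
eef_pos: [0.5253, -0.0927, 0.0444]
force: [0.5, -0.6, 0.6]
eef_pos: [0.5253, -0.0927, 0.0437]
force: [0.3, -0.6, 0.2]
eef_pos: [0.5253, -0.0927, 0.043]
force: [0.1, -0.5, -0.0]
```

```bash

python3 -m inch '[[[0,0,0.0012,0,0,0,1],[0,0,0,0,0,0,1]]]' | egrep "pos|force"
python3 -m inch '[[[0,0,0.0012,0,0,0,1],[0,0,0,0,0,0,1]]]' | egrep "t:|pos|force"
```

```text
eef_pos: [0.5253, -0.0927, 0.0424]
force: [0.2, 0.0, 0.5]
t: 20.05
eef_pos: [0.5254, -0.0927, 0.0418]
ee_rot: [3.142, 0.0, -1.38]
force: [0.5, 0.0, -0.4]
```

```bash

python3 -m inch '[[[0,0,0.0012,0,0,0,1],[0,0,0,0,0,0,1]]]' | egrep "pos|force"
python3 -m inch '[[[0,0,0.0012,0,0,0,1],[0,0,0,0,0,0,1]]]' | egrep "pos|force"
python3 -m inch '[[[0,0,0.0012,0,0,0,1],[0,0,0,0,0,0,1]]]' | egrep "pos|force"
```

```text
eef_pos: [0.5254, -0.0927, 0.0412]
force: [0.5, -0.5, 0.5]
eef_pos: [0.5254, -0.0927, 0.0407]
force: [-0.4, -1.0, 2.2]
eef_pos: [0.5254, -0.0928, 0.0401]
force: [-0.3, 0.6, 1.7]
```

```bash

python3 -m inch '[[[0,0,0.001,0,0,0,1],[0,0,0,0,0,0,1]]]' | egrep "pos|force"
python3 -m inch '[[[0,0,0.001,0,0,0,1],[0,0,0,0,0,0,1]]]' | egrep "pos|force"
```

```text
eef_pos: [0.5254, -0.0927, 0.0396]
force: [-1.0, -0.3, 3.7]
eef_pos: [0.5254, -0.0928, 0.0392]
force: [-0.7, 0.3, 3.9]
```

Contact at about 0.0409, with a gentler slope than box 1.

```bash

python3 -m inch '[[[0,0,0.001,0,0,0,1],[0,0,0,0,0,0,1]]]' | egrep "pos|force"
python3 -m inch '[[[0,0,0.001,0,0,0,1],[0,0,0,0,0,0,1]]]' | egrep "pos|force"
```

```text
eef_pos: [0.5254, -0.0928, 0.0387]
force: [-1.7, 0.0, 4.0]
eef_pos: [0.5254, -0.0927, 0.0382]
force: [-1.8, 0.9, 6.1]
```

```bash

python3 -m inch '[[[0,0,0.0008,0,0,0,1],[0,0,0,0,0,0,1]]]' | egrep "pos|force"
python3 -m inch '[[[0,0,0.0008,0,0,0,1],[0,0,0,0,0,0,1]]]' | egrep "t:|pos|force"
```

```text
eef_pos: [0.5252, -0.0927, 0.0374]
force: [-0.0, -0.1, 0.4]
t: 21.85
eef_pos: [0.5252, -0.0927, 0.0369]
ee_rot: [3.141, 0.0, -1.381]
force: [0.6, -0.2, -0.1]
```

Box 2, in the middle, snapped in at about 6 N, so it is the weak one. On to box 3.

```bash

python3 -m inch '[[[0,0,-0.028,0,0,0,1],[0,0,0,0,0,0,1],[0.05,0,0,0,0,0,1],[0.05,0,0,0,0,0,1],[0.05,0,0,0,0,0,1],[0.049,0,0,0,0,0,1],[0,0,0,0,0,0,1],[0,0,0,0,0,0,1],[0,0,0,0,0,0,1]]]' | egrep "pos|force"
python3 - <<'E'
from h import *
goto(.5440,-.1904,.048)
f=grab_frame("side");cv2.imwrite("pics/s11.png",f);a=f[110:210,290:390]
cv2.imwrite("pics/s11c.png",cv2.resize(a,None,fx=6,fy=6,interpolation=2))
E
```

```text
eef_pos: [0.5439, -0.19, 0.0509]
force: [0.4, 0.2, 0.7]
pos [ 0.5439 -0.19    0.0509] rpy [ 3.1412e+00  3.0000e-04 -1.3804e+00] q [ 0.    0.33 -0.39 -0.   -0.85  0.19] F [0.39 0.16 0.71]
tool shift units [ 0.00085 -0.00012  0.00583]
```

View pics/s11c.png

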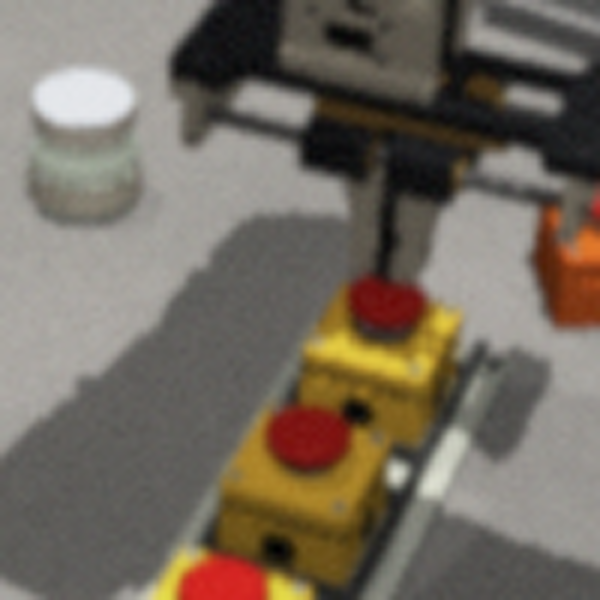

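Box 2's cap, at crop (308,437), is down. The fingers are centred over box 3.

```bash

python3 -m inch '[[[0,0,0.004,0,0,0,1],[0,0,0,0,0,0,1]]]' | egrep "pos|force"
python3 -m inch '[[[0,0,0.002,0,0,0,1],[0,0,0,0,0,0,1]]]' | egrep "pos|force"
python3 -m inch '[[[0,0,0.002,0,0,0,1],[0,0,0,0,0,0,1]]]' | egrep "pos|force"
```

```text
eef_pos: [0.5441, -0.1899, 0.0491]
force: [-0.5, 0.0, -0.5]
eef_pos: [0.5441, -0.1902, 0.0481]
force: [0.5, -0.8, 0.1]
eef_pos: [0.5441, -0.1904, 0.0471]
force: [0.0, 0.2, 0.2]
```

```bash

python3 -m inch '[[[0,0,0.0016,0,0,0,1],[0,0,0,0,0,0,1]]]' | egrep "pos|force"
python3 -m inch '[[[0,0,0.0016,0,0,0,1],[0,0,0,0,0,0,1]]]' | egrep "pos|force"
python3 -m inch '[[[0,0,0.0016,0,0,0,1],[0,0,0,0,0,0,1]]]' | egrep "pos|force"
```

```text
eef_pos: [0.5442, -0.1905, 0.0464]
force: [-0.3, -0.7, 0.1]
eef_pos: [0.5442, -0.1904, 0.0456]
force: [-0.0, -0.6, 0.4]
eef_pos: [0.5442, -0.1904, 0.0448]
force: [-0.3, -0.1, -0.5]
```

```bash

python3 -m inch '[[[0,0,0.0014,0,0,0,1],[0,0,0,0,0,0,1]]]' | egrep "pos|force"
python3 -m inch '[[[0,0,0.0014,0,0,0,1],[0,0,0,0,0,0,1]]]' | egrep "pos|force"
python3 -m inch '[[[0,0,0.0014,0,0,0,1],[0,0,0,0,0,0,1]]]' | egrep "pos|force"
```

```text
eef_pos: [0.5441, -0.1904, 0.0441]
force: [-0.5, -0.1, 1.2]
eef_pos: [0.5441, -0.1905, 0.0434]
force: [-0.2, 0.0, -1.1]
eef_pos: [0.5442, -0.1904, 0.0427]
force: [0.2, -0.3, 0.2]
```

```bash

python3 -m inch '[[[0,0,0.0014,0,0,0,1],[0,0,0,0,0,0,1]]]' | egrep "pos|force"
python3 -m inch '[[[0,0,0.0014,0,0,0,1],[0,0,0,0,0,0,1]]]' | egrep "pos|force"
```

```text
eef_pos: [0.5441, -0.1904, 0.0419]
force: [0.3, -0.1, -0.2]
eef_pos: [0.5441, -0.1904, 0.0413]
force: [-0.4, -0.2, 0.0]
```

```bash

python3 -m inch '[[[0,0,0.0014,0,0,0,1],[0,0,0,0,0,0,1]]]' | egrep "pos|force"
python3 -m inch '[[[0,0,0.0014,0,0,0,1],[0,0,0,0,0,0,1]]]' | egrep "pos|force"
python3 -m inch '[[[0,0,0.0014,0,0,0,1],[0,0,0,0,0,0,1]]]' | egrep "pos|force"
```

```text
eef_pos: [0.5441, -0.1904, 0.0406]
force: [0.5, -0.2, -0.1]
eef_pos: [0.5442, -0.1904, 0.0399]
force: [0.2, -0.4, -0.7]
eef_pos: [0.5441, -0.1904, 0.0392]
force: [-0.4, -0.2, -0.7]
```

```bash

python3 -m inch '[[[0,0,0.0014,0,0,0,1],[0,0,0,0,0,0,1]]]' | egrep "pos|force"
python3 -m inch '[[[0,0,0.0014,0,0,0,1],[0,0,0,0,0,0,1]]]' | egrep "t:|pos|force"
```

```text
eef_pos: [0.5442, -0.1904, 0.0385]
force: [0.1, 0.1, 0.2]
t: 26.0
eef_pos: [0.5443, -0.1905, 0.038]
ee_rot: [-3.141, -0.0, -1.38]
force: [-0.5, -0.2, 1.9]
```

```bash

python3 -m inch '[[[0,0,0.0012,0,0,0,1],[0,0,0,0,0,0,1]]]' | egrep "pos|force"
python3 -m inch '[[[0,0,0.0012,0,0,0,1],[0,0,0,0,0,0,1]]]' | egrep "pos|force"
python3 -m inch '[[[0,0,0.0012,0,0,0,1],[0,0,0,0,0,0,1]]]' | egrep "pos|force"
```

```text
eef_pos: [0.5442, -0.1905, 0.0375]
force: [-1.8, 1.3, 5.1]
eef_pos: [0.5443, -0.1905, 0.0369]
force: [-0.9, 0.7, 5.5]
eef_pos: [0.5443, -0.1905, 0.0365]
force: [-2.7, 1.1, 7.2]
```

```bash

python3 -m inch '[[[0,0,0.001,0,0,0,1],[0,0,0,0,0,0,1]]]' | egrep "pos|force"
python3 -m inch '[[[0,0,0.001,0,0,0,1],[0,0,0,0,0,0,1]]]' | egrep "pos|force"
```

```text
eef_pos: [0.5443, -0.1905, 0.0361]
force: [-2.9, 1.1, 8.5]
eef_pos: [0.5443, -0.1905, 0.0358]
force: [-2.6, 1.7, 9.7]
```

```bash

python3 -m inch '[[[0,0,0.001,0,0,0,1],[0,0,0,0,0,0,1]]]' | egrep "pos|force"
python3 -m inch '[[[0,0,0.0008,0,0,0,1],[0,0,0,0,0,0,1]]]' | egrep "pos|force"
```

```text
eef_pos: [0.5443, -0.1905, 0.0354]
force: [-4.4, 1.3, 9.7]
eef_pos: [0.5443, -0.1905, 0.0351]
force: [-4.0, 1.9, 11.5]
```

```bash

python3 -m inch '[[[0,0,0.0006,0,0,0,1],[0,0,0,0,0,0,1]]]' | egrep "pos|force"
```

```text
eef_pos: [0.5444, -0.1904, 0.0343]
force: [-0.9, -0.9, -0.3]
```

Box 3 gave way after a reading of 11.5 N, so it is sound, and the middle box is the weak one. I'll return over it and open the jaws.

```bash

python3 -m inch '[[[0,0,-0.056,0,0,0,1],[0,0,0,0,0,0,1],[-0.05,0,0,0,0,0,1],[-0.05,0,0,0,0,0,0.5],[-0.05,0,0,0,0,0,0],[-0.049,0,0,0,0,0,0],[0,0,0,0,0,0,0],[0,0,0,0,0,0,0],[0,0,0,0,0,0,0],[0,0,0,0,0,0,0],[0,0,0,0,0,0,0]]]'
python3 - <<'E'
from h import *
goto(.5253,-.0928,.030)
f=grab_frame("side");cv2.imwrite("pics/s12.png",f);a=f[110:230,270:410]
cv2.imwrite("pics/s12c.png",cv2.resize(a,None,fx=5,fy=5,interpolation=2))
E
```

```text
t: 28.7
eef_pos: [0.5254, -0.0933, 0.0617]
ee_rot: [3.141, -0.0, -1.381]
force: [0.2, 0.4, 0.1]
width: 0.0586
pos [ 0.5254 -0.0933  0.0617] rpy [ 3.1413 -0.     -1.3814] q [ 0.19  0.25 -0.47  0.   -0.85 -0.  ] F [0.17 0.43 0.09]
tool shift units [-1.100e-03 -9.000e-05  6.336e-02]
```

View pics/s12c.png

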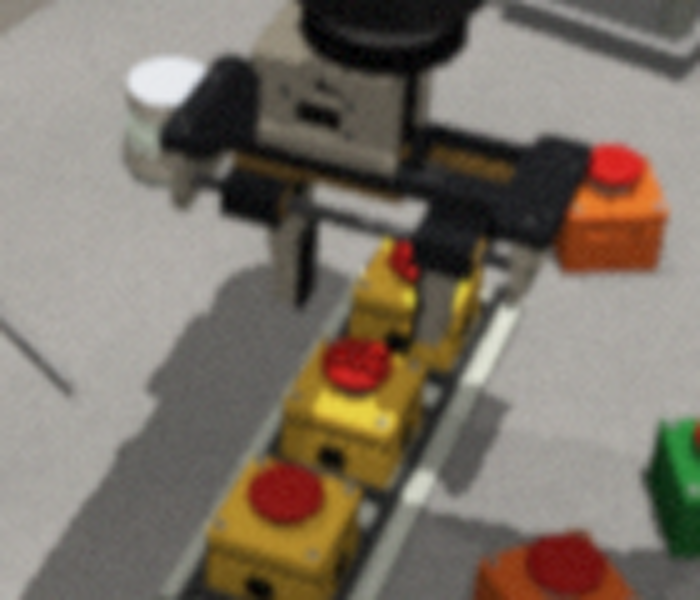

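```bash

python3 -m inch '[[[0,0,0,0,0,0,0],[0,0,0,0,0,0,0],[0,0,0,0,0,0,0],[0,0,0,0,0,0,0],[0,0,0.02,0,0,0,0],[0,0,0.02,0,0,0,0],[0,0,0.02,0,0,0,0],[0,0,0,0,0,0,0],[0,0,0,0,0,0,0]]]'
python3 - <<'E'
from h import *
goto(.5253,-.0928,.0)
f=grab_frame("side");cv2.imwrite("pics/s13.png",f);a=f[110:230,270:410]
cv2.imwrite("pics/s13c.png",cv2.resize(a,None,fx=5,fy=5,interpolation=2))
f=grab_frame("top");cv2.imwrite("pics/t13.png",f)
E
```

```text
t: 29.65
eef_pos: [0.5251, -0.0928, 0.0313]
ee_rot: [3.14, -0.0, -1.38]
force: [-0.0, -0.4, -0.3]
width: 0.0878
pos [ 0.5251 -0.0928  0.0313] rpy [ 3.1403e+00 -1.0000e-04 -1.3803e+00] q [ 0.19  0.29 -0.5   0.   -0.78 -0.  ] F [-0.01 -0.43 -0.32]
tool shift units [ 5.000e-05 -5.700e-04  6.257e-02]
```

View pics/s13c.png

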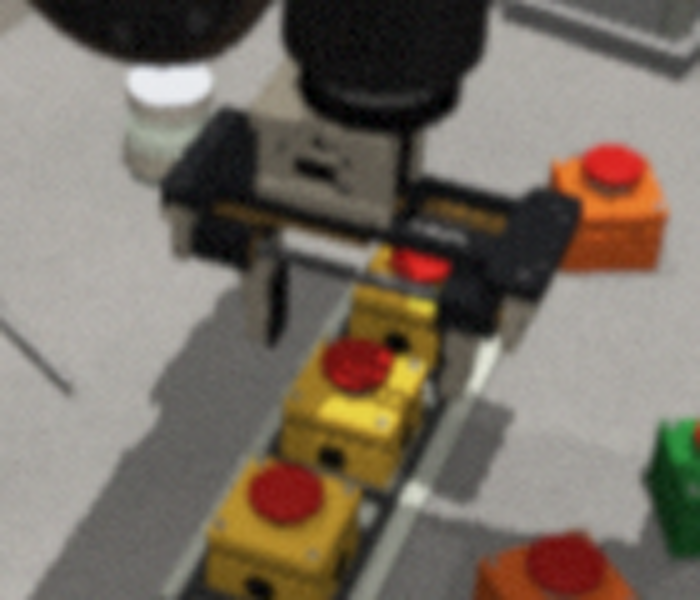

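View pics/t13.png

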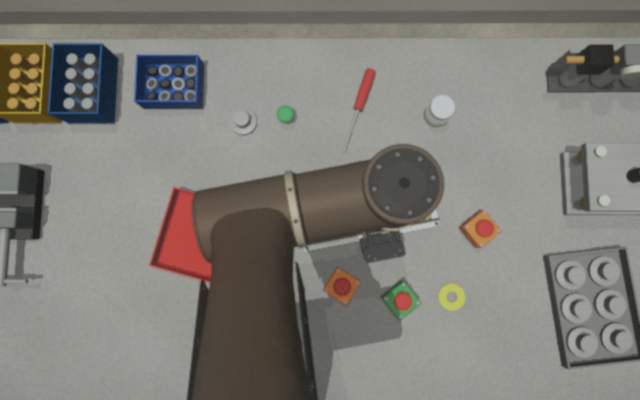

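Jaws open, with the left tip at crop (268,340) and the right at (458,390), straddling box 2. I'll lower further.

```bash

python3 -m inch '[[[0,0,0.015,0,0,0,0],[0,0,0.015,0,0,0,0],[0,0,0,0,0,0,0]]]'|egrep "pos|force"
python3 -m inch '[[[0,0,0.01,0,0,0,0],[0,0,0.01,0,0,0,0],[0,0,0,0,0,0,0],[0,0,0,0,0,0,0]]]'|egrep "pos|force"
python3 - <<'E'
from h import *
goto(.5253,-.0928,.0)
f=grab_frame("side");cv2.imwrite("pics/s14.png",f);a=f[110:230,270:410]
cv2.imwrite("pics/s14c.png",cv2.resize(a,None,fx=5,fy=5,interpolation=2))
E
```

```text
eef_pos: [0.5244, -0.0928, 0.0156]
force: [-0.4, 0.3, -0.2]
eef_pos: [0.5253, -0.0928, 0.0067]
force: [0.2, 0.3, 1.3]
pos [ 0.5253 -0.0928  0.0067] rpy [ 3.1412 -0.     -1.3804] q [ 0.19  0.33 -0.53  0.   -0.72 -0.  ] F [0.23 0.27 1.32]
tool shift units [ 4.000e-05 -1.000e-05  1.342e-02]
```

View pics/s14c.png

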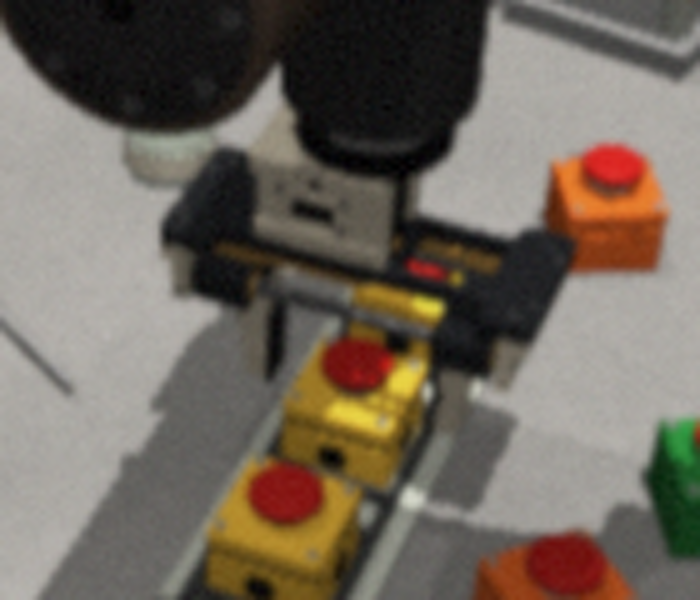

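```bash
python3 - <<'E'
from h import *
c=camera_info("side"); f=200/np.tan(np.radians(c["vertical_fov"]/2))
for (x,y),v in (((.578,-.0825),185.6),((.4723,-.1031),196)):
    for z in(.02,.03,.04,.05):
        for dy in(0,.0095):
            p=c["R"]@[x,y+dy,z]+c["t"]; print(v,z,dy,(f*p[:2]/p[2]+[c["cx"],c["cy"]]).round(1))
E
```

```text
185.6 0.02 0 [321.4 189.3]
185.6 0.02 0.0095 [319.4 191.2]
185.6 0.03 0 [321.5 186.6]
185.6 0.03 0.0095 [319.5 188.5]
185.6 0.04 0 [321.6 183.8]
185.6 0.04 0.0095 [319.6 185.8]
185.6 0.05 0 [321.7 181. ]
185.6 0.05 0.0095 [319.7 183. ]
196 0.02 0 [358.9 200.7]
196 0.02 0.0095 [357.1 202.7]
196 0.03 0 [359.3 197.9]
196 0.03 0.0095 [357.5 200. ]
196 0.04 0 [359.6 195.2]
196 0.04 0.0095 [357.8 197.2]
196 0.05 0 [360.  192.4]
196 0.05 0.0095 [358.2 194.5]
```

From the image the tips are truly at about z = 0.040, an offset of about 33 mm. I'll lower 12 mm more and grip.

```bash

python3 -m inch '[[[0,0,0.012,0,0,0,0],[0,0,0,0,0,0,0]]]'|egrep "pos|force"
python3 -m inch '[[[0,0,0.012,0,0,0,0],[0,0,0,0,0,0,0],[0,0,0,0,0,0,0]]]'|egrep "pos|force"

```

```text
eef_pos: [0.5249, -0.0928, 0.0002]
force: [-1.0, 0.7, -0.0]
eef_pos: [0.5252, -0.0928, -0.0054]
force: [0.3, 0.2, 0.3]
```

```bash

python3 -m inch '[[[0,0,0,0,0,0,0.3],[0,0,0,0,0,0,0.5],[0,0,0,0,0,0,0.7],[0,0,0,0,0,0,1],[0,0,0,0,0,0,1],[0,0,0,0,0,0,1],[0,0,0,0,0,0,1],[0,0,0,0,0,0,1]]]' 25
python3 - <<'E'
from h import *
f=grab_frame("side");cv2.imwrite("pics/s15.png",f);a=f[110:230,270:410]
cv2.imwrite("pics/s15c.png",cv2.resize(a,None,fx=5,fy=5,interpolation=2))
E
```

```text
t: 31.8
eef_pos: [0.5253, -0.0927, -0.0051]
ee_rot: [3.142, -0.0, -1.38]
force: [-0.7, -0.6, 2.0]
width: 0.0595
```

View pics/s15c.png

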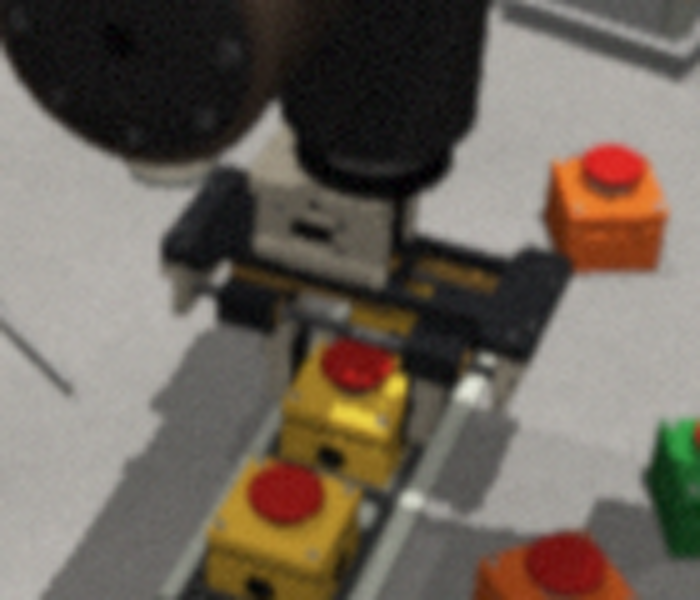

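Width 0.0595: the jaws hold the 60 mm housing. I'll lift a little and check.

```bash

python3 -m inch '[[[0,0,-0.01,0,0,0,1],[0,0,-0.016,0,0,0,1],[0,0,0,0,0,0,1],[0,0,0,0,0,0,1]]]' 25
python3 - <<'E'
from h import *
f=grab_frame("side");cv2.imwrite("pics/s16.png",f);a=f[110:230,270:410]
cv2.imwrite("pics/s16c.png",cv2.resize(a,None,fx=5,fy=5,interpolation=2))
E
```

```text
t: 32.25
eef_pos: [0.5256, -0.0926, 0.0082]
ee_rot: [-3.141, 0.0, -1.381]
force: [-1.0, -0.3, -4.0]
width: 0.06
```

View pics/s16c.png

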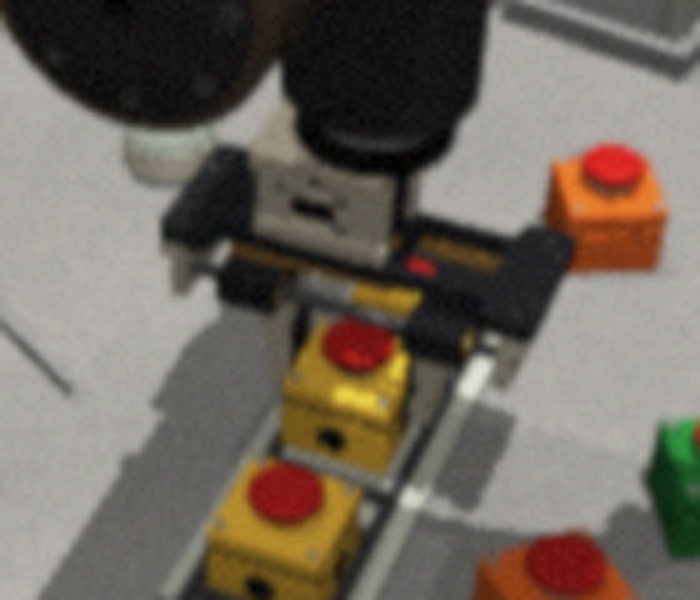

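The middle box, at crop (347,400), is lifted clear of its pocket. The neighbours are undisturbed. Carrying it to the tray.

```bash

python3 -m inch '[[[0,0,-0.03,0,0,0,1],[0,0,-0.05,0,0,0,1],[0,0,-0.05,0,0,0,1],[0,0,-0.04,0,0,0,1],[0,0,-0.02,0,0,0,1],[0,0,0,0,0,0,1]]]' |egrep "pos|force|width"
python3 -m inch '[[[-0.03,-0.0022,0,0,0,0,1],[-0.06,-0.0044,0,0,0,0,1],[-0.063,-0.0046,0,0,0,0,1],[-0.063,-0.0046,0,0,0,0,1],[-0.063,-0.0046,0,0,0,0,1],[-0.063,-0.0046,0,0,0,0,1],[-0.063,-0.0046,0,0,0,0,1],[-0.063,-0.0046,0,0,0,0,1],[-0.063,-0.0046,0,0,0,0,1],[-0.063,-0.0046,0,0,0,0,1],[-0.063,-0.0046,0,0,0,0,1],[-0.06,-0.0044,0,0,0,0,1],[-0.04,-0.003,0,0,0,0,1],[0,0,0,0,0,0,1],[0,0,0,0,0,0,1],[0,0,0,0,0,0,1]]]' 
python3 - <<'E'
from h import *
goto(.4808,.284,.0)
f=grab_frame("side");cv2.imwrite("pics/s17.png",f)
E
```

```text
eef_pos: [0.5261, -0.0926, 0.1039]
force: [0.7, 0.2, -3.6]
width: 0.0598
t: 34.5
eef_pos: [0.4806, 0.2832, 0.1022]
ee_rot: [3.14, -0.001, -1.381]
force: [0.6, 0.6, -3.3]
width: 0.0601
pos [0.4806 0.2832 0.1022] rpy [ 3.1404e+00 -8.0000e-04 -1.3809e+00] q [ 0.88  0.25 -0.37 -0.   -0.96 -0.69] F [ 0.65  0.6  -3.33]
tool shift units [-0.00165 -0.00098  0.20434]
```

View pics/s17.png

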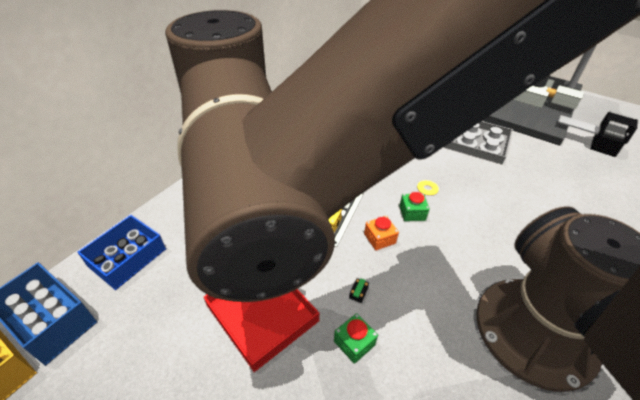

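The arm hides the gripper here. I'll lower by the numbers, expecting the box on the floor at a reported z of about -0.007, and finish by feel.

```bash

python3 -m inch '[[[-0.0016,-0.001,0.04,0,0,0,1],[0,0,0.05,0,0,0,1],[0,0,0.05,0,0,0,1],[0,0,0.03,0,0,0,1],[0,0,0.015,0,0,0,1],[0,0,0.008,0,0,0,1],[0,0,0,0,0,0,1],[0,0,0,0,0,0,1]]]' |egrep "pos|force|width"
python3 -m inch '[[[0,0,0.004,0,0,0,1],[0,0,0,0,0,0,1]]]' |egrep "pos|force|width"
python3 -m inch '[[[0,0,0.004,0,0,0,1],[0,0,0,0,0,0,1]]]' |egrep "pos|force|width"
```

```text
eef_pos: [0.4818, 0.2854, 0.0072]
force: [0.4, 0.9, -3.2]
width: 0.0596
eef_pos: [0.4814, 0.2853, 0.0047]
force: [-0.7, -1.9, -2.4]
width: 0.0598
eef_pos: [0.4812, 0.285, 0.0023]
force: [-0.2, -0.6, -2.5]
width: 0.0598
```

```bash

python3 -m inch '[[[0,0,0.003,0,0,0,1],[0,0,0,0,0,0,1]]]' |egrep "pos|force"
python3 -m inch '[[[0,0,0.003,0,0,0,1],[0,0,0,0,0,0,1]]]' |egrep "pos|force"
python3 -m inch '[[[0,0,0.003,0,0,0,1],[0,0,0,0,0,0,1]]]' |egrep "pos|force"
python3 -m inch '[[[0,0,0.003,0,0,0,1],[0,0,0,0,0,0,1]]]' |egrep "pos|force"
```

```text
eef_pos: [0.4812, 0.2849, 0.0007]
force: [0.2, 0.1, -2.6]
eef_pos: [0.4812, 0.285, -0.0009]
force: [-0.4, 0.7, -1.4]
eef_pos: [0.4812, 0.285, -0.0024]
force: [0.2, -0.9, -3.2]
eef_pos: [0.4812, 0.2849, -0.0038]
force: [0.7, -0.8, -3.0]
```

```bash

python3 -m inch '[[[0,0,0.002,0,0,0,1],[0,0,0,0,0,0,1]]]' |egrep "pos|force"
python3 -m inch '[[[0,0,0.002,0,0,0,1],[0,0,0,0,0,0,1]]]' |egrep "pos|force"
python3 -c "
from h import *
f=grab_frame('top');cv2.imwrite('pics/t18.png',f)"
```

```text
eef_pos: [0.4812, 0.285, -0.0048]
force: [0.1, 0.9, -3.8]
eef_pos: [0.4812, 0.285, -0.0057]
force: [0.9, -0.2, -3.4]
```

View pics/t18.png

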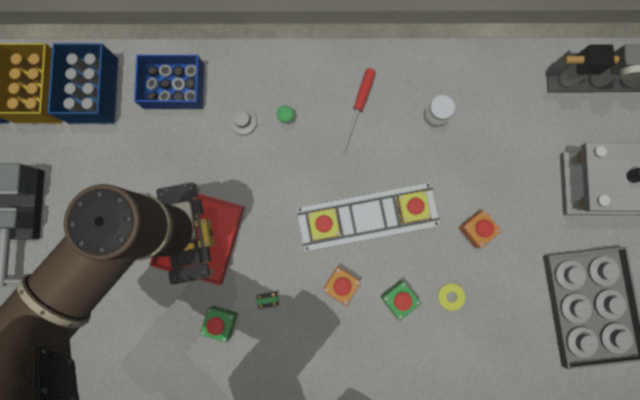

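The empty middle pocket at (369,215) shows the right box is gone. Boxes 1 and 3 stand as before, and the gripper is over the tray. I'll continue down to contact.

```bash

python3 -m inch '[[[0,0,0.0012,0,0,0,1],[0,0,0,0,0,0,1]]]' |egrep "pos|force"
python3 -m inch '[[[0,0,0.0012,0,0,0,1],[0,0,0,0,0,0,1]]]' |egrep "pos|force"
python3 -m inch '[[[0,0,0.0012,0,0,0,1],[0,0,0,0,0,0,1]]]' |egrep "pos|force"
```

```text
eef_pos: [0.4812, 0.285, -0.0063]
force: [0.2, 1.1, -2.6]
eef_pos: [0.4812, 0.285, -0.0069]
force: [0.0, 0.7, -2.6]
eef_pos: [0.4813, 0.285, -0.0071]
force: [-1.8, -0.3, 3.4]
```

```bash

python3 -m inch '[[[0,0,0.0012,0,0,0,1],[0,0,0,0,0,0,1]]]' |egrep "pos|force"
python3 -m inch '[[[0,0,0.0012,0,0,0,1],[0,0,0,0,0,0,1]]]' |egrep "t:|pos|force"
```

```text
eef_pos: [0.4813, 0.2851, -0.0071]
force: [-3.2, -1.7, 10.7]
t: 38.0
eef_pos: [0.4813, 0.2851, -0.0071]
ee_rot: [-3.141, 0.0, -1.38]
force: [-6.5, -1.4, 15.2]
```

Floor contact at -0.0071, exactly as predicted. I'll relieve the load and release.

```bash

python3 -m inch '[[[0,0,-0.0028,0,0,0,1],[0,0,0,0,0,0,1]]]' |egrep "pos|force"
python3 -m inch '[[[0,0,0,0,0,0,0.2],[0,0,0,0,0,0,0.1],[0,0,0,0,0,0,0.1],[0,0,0,0,0,0,0.1],[0,0,0,0,0,0,0.1],[0,0,0,0,0,0,0.1]]]'
```

```text
eef_pos: [0.4815, 0.2853, -0.007]
force: [-1.7, 0.5, 5.5]
t: 38.8
eef_pos: [0.4813, 0.2851, -0.0073]
ee_rot: [-3.142, -0.0, -1.38]
force: [1.0, 0.3, -0.2]
width: 0.0786
```

```bash

python3 -m inch '[[[0,0,-0.01,0,0,0,0.1],[0,0,-0.02,0,0,0,0.1],[0,0,-0.04,0,0,0,0.1],[0,0,-0.06,0,0,0,0.1],[0,0,-0.08,0,0,0,0.1],[0,0,-0.08,0,0,0,0.1],[0,0,-0.06,0,0,0,0.1],[0,0,0,0,0,0,0.1]]]'
python3 -m inch '[[[-0.08,0,0,0,0,0,0.1],[-0.08,0,0,0,0,0,0.1],[-0.08,0,0,0,0,0,0.1],[-0.08,0,0,0,0,0,0.1],[-0.08,0,0,0,0,0,0.1],[-0.08,0,0,0,0,0,0.1],[-0.08,0,0,0,0,0,0.1],[-0.08,0,0,0,0,0,0.1],[0,0,0,0,0,0,0.1],[0,0,0,0,0,0,0.1]]]'
python3 - <<'E'
from h import *
for n in("side","top"): cv2.imwrite(f"pics/{n}20.png",grab_frame(n))
E
```

```text
t: 39.6
eef_pos: [0.4836, 0.2869, 0.1739]
ee_rot: [-3.133, 0.005, -1.38]
force: [-0.3, 0.2, -0.1]
width: 0.0786
t: 40.6
eef_pos: [0.4199, 0.5997, 0.1669]
ee_rot: [3.141, -0.001, -1.379]
force: [-0.0, -1.0, 0.0]
width: 0.0785
```

View pics/side20.png

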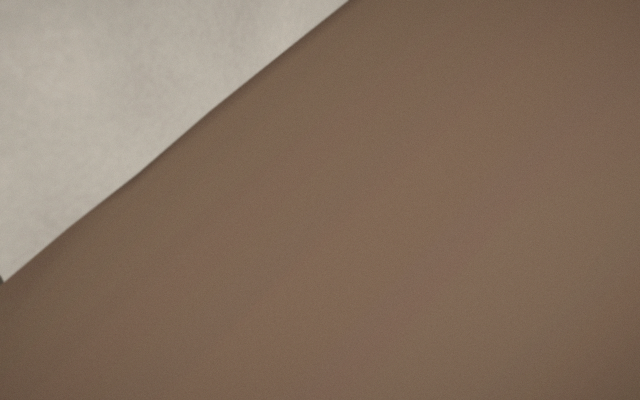

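View pics/top20.png

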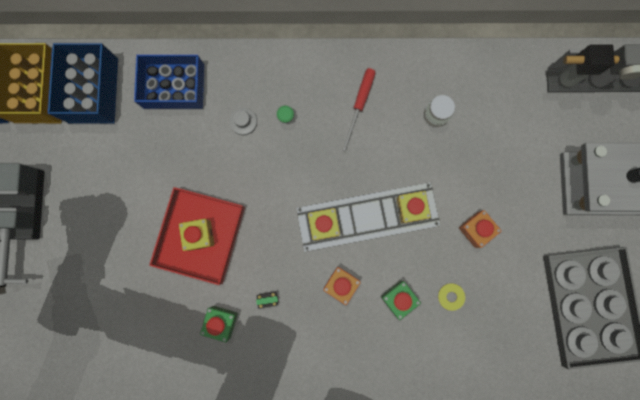

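The top view shows the weak box in the tray at (196,235). Boxes 1 and 3 and the bystanders are unmoved. The arm blocks the side camera, so I'll move aside for a last check.

```bash

python3 -m inch '[[[-0.012,0.05,-0.01,0,0,0,0.1],[-0.012,0.05,-0.01,0,0,0,0.1],[-0.012,0.05,-0.01,0,0,0,0.1],[-0.012,0.05,-0.01,0,0,0,0.1],[-0.012,0.05,-0.01,0,0,0,0.1],[0,0,0,0,0,0,0.1],[0,0,0,0,0,0,0.1],[0,0,0,0,0,0,0.1]]]'
python3 - <<'E'
from h import *
f=grab_frame("side");cv2.imwrite("pics/side21.png",f)
im=grab_frame("top"); H,S,V=cv2.split(cv2.cvtColor(im,cv2.COLOR_BGR2HSV))
for c in blobs((H>19)&(H<35)&(S>120)&(V>70),200):
    h=cv2.minAreaRect(c); P=plane("top",cv2.boxPoints(h),.05); print(np.round(h[0],1),P.mean(0).round(4),np.round(h[1],1))
a=cv2.imread("pics/top0.png"); d=cv2.absdiff(a,im).max(2); d=cv2.GaussianBlur(d,(5,5),0)
print([np.round(cv2.minAreaRect(c)[0]).tolist() for c in blobs(d>40,15)])
E
```

```text
t: 41.5
eef_pos: [0.2932, 0.6044, 0.193]
ee_rot: [-3.141, 0.0, -1.381]
force: [0.8, 1.1, -0.2]
width: 0.0788
[451.4 296.3] [ 0.3534 -0.2646  0.05  ] [25.  23.7]
[194.8 234.3] [0.4817 0.2831 0.05  ] [27.7 29.6]
[323.5 223.8] [0.5054 0.0058 0.05  ] [26.5 25.7]
[413.2 206.6] [ 0.5434 -0.1877  0.05  ] [26.7 27.3]
[30. 83.] [0.8198 0.6653 0.05  ] [78. 60.]
[[2.0, 352.0], [52.0, 284.0], [71.0, 256.0], [197.0, 234.0], [368.0, 216.0]]
```

View pics/side21.png

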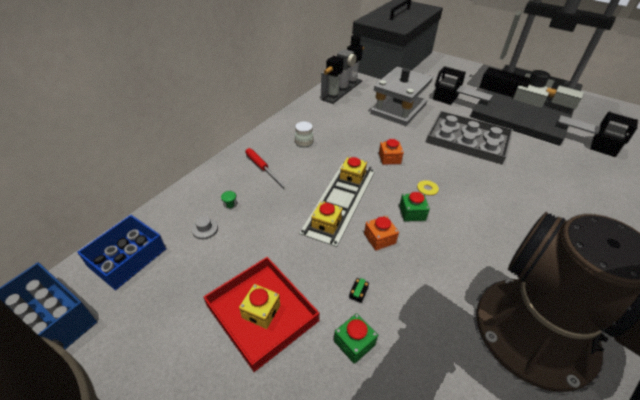

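The weak box stands upright in the tray at (260,303). The two sound boxes are in their pockets with caps down, and nothing else has moved. Handing in.

```bash
python3 -c "
from station import *
job_done()"
```

```text
the job is handed in; nothing more can be done
```

The weak box was the middle one. It now stands upright in the reject tray, released, with the other two boxes still in their pockets. I handed the job in at about 42 s; it reports no verdict.

| Box (left to right in the top view) | Highest force read before it gave way | Verdict |
|---|---|---|
| 1 | 11.4 N | sound |
| 2 (middle) | 6.1 N | weak |
| 3 | 11.5 N | sound |

- **Buttons:** on each box the push then dropped to nothing. No reading went above 11.5 N while pressing.
- **Placing:** I lowered the middle box by feel until it touched the tray floor. I pressed on slightly too far after contact, so the wrist read about 15 N. I backed off to about 5 N and then let go. It sits within a few millimetres of the tray's centre.
- **Last checks:** the final pictures show the weak box upright in the tray. The sound boxes are within about 1 mm of where they started. Comparing the top pictures from before and after shows no other change on the bench, apart from the arm itself. The wrist force is back to about zero, and the gripper is clear of everything.
- **Disagreement:** the real fingertips sat about 33 mm higher than the reported tool height. The side camera and the contact heights both showed this, so I worked by feel and by the side view instead of the reported height.

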